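# Trial-fit a taper-shank stone on the pottery's finishing spindle and drift it loose

### The arm

A 6-joint arm with a two-finger parallel gripper is mounted at the origin on the work surface. World frame = base frame: x ahead of the robot, y to its left, z up, the work surface at z = 0. Lengths are in m, angles in rad, forces in N, time in s.
With the tool pointing down it reaches from about 0.375 to 0.975 m from the base axis. Payload 3.8 kg.
Tool frame: the origin (TCP) lies on the centre line of the jaws, within the pads' length; the fingertips stand 14 mm ahead of it and the grasp point (between the pads) lies 5 mm behind it; z points along the fingers, y is the line along which they close (so a half turn about z gives the same grasp; the last joint's range is limited). The gripper opens to 85 mm and grips with 20 to 120 N. Pads are 22 mm wide; open, the fingers measure 114 mm over their backs; the gripper's body (76 mm by 85 mm) begins 54 mm behind the grasp point. The pads swing forward as they close: fully open they stand 13 mm farther back than shut.
Start: joints at [-1.182, 0.264, 1.604, -0, 1.274, -0.037], TCP at [0.279, -0.615, 0.245] pointing down, gripper open.
Joint ranges: [-2.63, 2.63], [-0.94, 2.18], [0.31, 2.57], [-1.31, 4.45], [0, 2.66], [-2.55, 2.55]. Speed limits (rad/s): [2.57, 2.57, 3.14, 3.14, 3.14, 3.14].

### API

Orientations are given as a rotation vector (axis times angle).
In Python, from workcell import bot, eyes, spot_in gives the robot as it stands.
- The arm moves only by the tool carry_out, never from a script. Its argument "series" is text: rows parted by semicolons, each of 4 numbers parted by spaces: the shift along the world's x, y, z in m, then the turn about the world's z in degrees. In form: tx ty tz roll; .... A call has 1 to 20 rows; each row shifts and turns the commanded pose from where the row before left it; what a row does not reach is not made up. A row lasts 1/8 s, in which the tool goes at most 62.5 mm and 10.7 degrees, less where a joint would pass 70% of its speed; a pose out of reach is approached as far as the arm can. A call is refused whole if a number of a shift passes 0.0625 or a number of a turn 10.7, either way. A call with a gripper value outside its range is refused whole. "jaw" is the gripper command: -1 is shut, 1 is fully open, values between are in proportion, set as the call begins (left out, the last holds). The fingers move at their own pace and stop on an object; "grip_force" is the grip in N (left out, the last holds). Time passes only in rows, so rows that do not move let the fingers close. It gives the time, the measured TCP pose, the force, the opening and the grip force at its end, in the units of the state.
- bot.read_state(): the state, without advancing time (a new reading comes with each control period).
- eyes.read_camera(name): name is "scene" or "top"; returns (picture, depth): 420x560x3 uint8, blue, green, red; 420x560 float32, m along the optical axis (not along the pixel's ray), 0 where there is no reading.
- eyes.get_calibration(name): a dict with "K" (3x3 intrinsics, pixels), "distortion" ([k1, k2, p1, p2, k3] as OpenCV has them; the pictures are not rectified), "position" and "rotation" of the camera in the world. Camera axes: x right, y down, z forward; pixel columns grow to the right and rows downward; lengths in m; the calibration is good to about 2 mm. A picture is of the moment at which its call begins. get_calibration takes no time and is no camera call.
- bot.finish_job(): hands the job in; it is judged then, once.
Trained networks look in the newest picture that a camera, given by its name, has taken for a name from the list of things; names that differ only in an ending like _2 or _b are one class to them, and where a whole thing is asked for, a point or a joint stands for the part that bears it (a point fixed in the world has none). Each returns a list of dicts, best first, with "score" (0 to 1); they miss things now and then, are a little off and sometimes report something else, mostly with a low value. They report only what shows in the picture. A call takes as long as a camera call.
- spot_in(camera, target): "rect" ([centre column, centre row, width, height] in pixels, round what is visible of it).
The state is a dict: "time": time; "q": joint angles; "joint_vel": joint speeds; "joint_torque": joint torques, N m; "tool_pos": TCP position; "tcp_rot": TCP orientation; "wrist_force": force on the tool from outside, world axes, zero at the start; "torque": the same for the moment, N m; "width": opening from 0.0 (shut) to 1.0 (fully open); "grip_force": force on a finger pad.
Only numpy, scipy, OpenCV 4.12 (cv2) and the standard library are available. Lean on these libraries where they do the work, as an engineer would, in place of code of your own. Each camera call takes 0.05 s, during which the arm holds its last target. There are 200 camera calls.

### The job

Trial-fit the domed rubbing stone with the tapered shank on the tilted finishing spindle: enter the shank in the socket, push it fully home with a clockwise twist that carries the spindle round to its stop, and let go. Then pull the black start knob all the way out and let it spring back, and finally drive the wooden-handled drift (wedge) through the spindle's slot along its guide until its handle all but meets the spindle, so that the wedge alone lifts the stone loose. Leave the stone sitting loose in the socket with the drift in the slot, and do not disturb the disc tool, bowl or mug.

Things in the scene. Friction and masses are not known exactly. Their poses are not given: they have to be found in the camera images.
- deck: Grey machine plate, 85 mm wide (x), y -80 to 70 mm, leaning 25 deg towards the robot, with a steel spindle. Origin: spindle axis at plate surface, 85 mm over the table. z = spindle axis, up and towards the robot; y horizontal; x up the slope. The stone is home with its origin at x = y = 0, z = 9 mm. Knob box: centre y -115 mm, 62 x 56 mm, top z 45 mm; its foot on the table reaches y -150 mm.
- socket_mouth (a point): Centre of the socket's flat top, deck z = 61 mm; axes as the deck. Eight-sided steel sleeve, 56 mm over flats, tapered bore, mouth 35 mm. Hidden spring jaws grip the shank in its last 9 mm: pressing home takes 5 to 20 N, less when twisting. From deck z = 0 to 27 mm a slot 27 mm wide runs through the spindle; it lies along deck y, open for the drift, only at the spindle's stop.
- guide (a point): Mouth of the drift guide: x = 0, y = 62 mm, z = 0 on the deck; axes as the deck. Two lips 8 mm high, 22 mm apart, from y = 62 to 32 mm. The drift slides through them on the deck's surface towards -y, into the slot.
- spindle (a joint): Turn of the socket about its axis, rad: grows clockwise seen from above, from parked (0 to 0.2 at the start) to a hard stop at 0.87. Light friction (0.03 N m), stays where left. The stone, gripped by the jaws, carries it round; past the stop the shank merely slips in the jaws.
- stone: Rubbing stone, round, 112 mm long, about 0.25 kg. Origin: lower end of its shank; z = its axis, to the domed top. Steel taper shank z 0-52 mm (8 mm diameter at the end, 18 mm at z = 6, 32 mm at the top), collar 48 mm diameter z 52-58, wooden barrel 36 mm diameter z 58-98, grey dome to z 112. Starts upright in one of two wooden blocks 80 x 80 x 60 mm, the collar on the block's top.
- stone_barrel (a point): Point on the stone's axis to grip it at, 83 mm above the shank's end, on the 36 mm wooden barrel.
- start (a joint): Pull-out of the start knob, m: 0 at rest, 0.012 fully out; its spring (about 1 N at rest, 6 N fully out) draws it back when released.
- start_grip (a point): Where to grip the black start knob, on its axis; it is pulled along the deck's +z. Round, 28 mm diameter, 12 mm above and 15 mm below this point, on a 10 mm stem; its box's top is 25 mm below this point.
- drift: Drift: steel wedge blade, wooden block handle, about 0.2 kg, standing on its flat underside on the table. Origin: underside, where blade meets handle; x to the tip, z up. Blade x 0-80 mm, 14 mm wide, height falling evenly from 26 mm to 6 mm at the tip. Handle x -77 to 0, 18 mm wide, 30 mm high. In use: x along deck -y, z along deck z; handle meets the spindle with the origin at deck y = 28 mm.
- drift_grip (a point): Point to grip the handle across its 18 mm width, 55 mm behind the drift's origin and 23 mm above its underside: far enough out to keep the gripper clear of spindle and stone. Driving takes 4 to 20 N; pushed to within 5 mm of the spindle the drift lifts the stone 8 to 12 mm, leaning it up to 10 deg.
- drift_tip (a point): Tip of the drift's blade, underside.
- disc: Bystander: tool with a straight shank and a flat grey disc, 66 mm diameter, standing in the other wooden block; top 80 mm above the table. Origin: shank's lower end.
- bowl: Bystander: small terracotta bowl, 80 mm across, 45 mm high, on the robot's side of the machine; origin under its base.
- mug: Bystander: terracotta mug, 80 mm across, 90 mm high; origin under its base.

How it is judged:
On the way, in this order (a step that is already met when the one before it is completed fails the run):
1. the shank has entered the socket (end under 30 mm above the deck, within 8 mm of the axis), the spindle not yet turned (under 0.4 rad) (z of stone in the frame of deck between 0 and 0.03 m and x of stone in the frame of deck between -0.008 and 0.008 m and y of stone in the frame of deck between -0.008 and 0.008 m and value of joint spindle below 0.4 rad), for 0.05 s.
2. stone fully home (within 2 mm, square within 0.05 rad), spindle at its stop (over 0.8 rad), stone let go (z of stone in the frame of deck between 0.005 and 0.011 m and angle between the z axis of stone and the z axis of deck, either way round below 0.05 rad and value of joint spindle above 0.8 rad and contact force between the fingers and stone below 0.2 N), for 0.2 s.
3. start knob pulled out (over 8 mm) with the stone still home (value of joint start above 0.008 m and z of stone in the frame of deck below 0.011 m), for 0.05 s.
4. knob back at rest (under 2 mm), stone still home (value of joint start below 0.002 m and z of stone in the frame of deck below 0.011 m), for 0.2 s.
5. the drift in the slot bears on the stone and has lifted it more than 7 mm, fingers off the stone (contact force between drift and stone above 0.2 N and z of stone in the frame of deck above 0.016 m and y of drift_tip in the frame of deck below -0.03 m and contact force between the fingers and stone below 0.2 N), for 0.2 s.
At the end, for the whole second after the job is handed in: Stone loose in the socket (shank end 16-30 mm above the deck, within 8 mm of the axis, leaning under 0.25 rad); drift through the slot (tip over 30 mm past the axis, within 12 mm of the guide's middle); spindle at its stop (over 0.75 rad); knob at rest (under 2 mm); stone and drift still (z of stone in the frame of deck between 0.016 and 0.03 m and angle between the z axis of stone and the z axis of deck, either way round below 0.25 rad and x of stone in the frame of deck between -0.008 and 0.008 m and y of stone in the frame of deck between -0.008 and 0.008 m and value of joint spindle above 0.75 rad and value of joint start below 0.002 m and y of drift_tip in the frame of deck below -0.03 m and x of drift_tip in the frame of deck between -0.012 and 0.012 m and linear speed of each of stone, drift below 0.02 m/s); the robot touches nothing.
It fails at once if the disc tool is moved more than 30 mm (distance of disc from where it was at the start of the episode above 0.03 m).
It fails at once if the bowl is moved more than 30 mm (distance of bowl from where it was at the start of the episode above 0.03 m).
It fails at once if the mug is moved more than 30 mm (distance of mug from where it was at the start of the episode above 0.03 m).
It also fails if it takes over 72 s, if anything falls off the work surface, if the arm or the gripper's body presses on something with over 40 N, if the wrist force passes 120 N, or if a joint passes its speed limit or range.

## Working session

There is one attempt and no reset: what is moved stays moved. The work goes in short steps, Python scripts to look and compute and a tool call to move; the robot and the scene stay as the last step left them, time stands still between calls to the robot, and variables do not carry over. Pictures are saved under pics/ and viewed, at most 10 in all, crops included, and the job is handed in when it is done.

Besides the shell and the picture viewer there is one more tool, called as name(argument=value, ...) on one line, values as JSON. carry_out: Moves the arm, as the interface text tells. Its arguments: {"type":"object","properties":{"series":{"type":"string"},"jaw":{"type":"number"},"grip_force":{"type":"number"}},"required":["series"]}

```bash
ls; mkdir -p pics
cat > h.py <<'E'
import numpy as np, cv2
from workcell import bot, eyes, spot_in
def cal(n):
    c=eyes.get_calibration(n); return np.array(c["K"]),np.array(c["distortion"]),np.array(c["position"]),np.array(c["rotation"])
def rays(n,uv):
    K,D,p,R=cal(n); u=cv2.undistortPoints(np.array(uv,float).reshape(-1,1,2),K,D).reshape(-1,2)
    return p,np.c_[u,np.ones(len(u))]@R.T
def proj(n,X):
    K,D,p,R=cal(n); Xc=(np.atleast_2d(X)-p)@R
    return cv2.projectPoints(Xc,np.zeros(3),np.zeros(3),K,D)[0].reshape(-1,2)
def cloud(n,dep):
    h,w=dep.shape; v,u=np.mgrid[:h,:w]; p,r=rays(n,np.c_[u.ravel(),v.ravel()])
    return (p+r*dep.reshape(-1,1)).reshape(h,w,3)
E
python3 - <<'E'
from h import *
np.set_printoptions(precision=4,suppress=True)
s=bot.read_state(); print(s)
for n in("scene","top"):
    im,d=eyes.read_camera(n); cv2.imwrite(f"pics/{n}0.png",im); np.save(f"{n}0.npy",d); print(n,*cal(n)); 
    P=cloud(n,d); 
    for t in("deck","stone","stone_barrel","start_grip","drift","drift_tip","disc","bowl","mug","socket_mouth"):
        try:
            for r in spot_in(n,t)[:2]:
                u,v=[int(round(x)) for x in r["rect"][:2]]; print(t,round(r["score"],2),np.round(r["rect"],1),P[min(v,419),min(u,559)])
        except Exception as e: print(t,e)
E
```

```text
pics
{'time': 0.0, 'q': array([-1.1819,  0.2648,  1.6054, -0.    ,  1.2737, -0.0369]), 'joint_vel': array([-0.0006, -0.0003, -0.0005, -0.0002, -0.001 ,  0.0013]), 'joint_torque': array([ -0.0001, -51.5112, -36.731 ,  -0.0002,   0.013 ,  -0.    ]), 'tool_pos': array([ 0.2785, -0.6141,  0.2439]), 'tcp_rot': array([-3.0685, -0.6632,  0.0006]), 'wrist_force': array([ 0.2257,  0.1374, -0.3917]), 'torque': array([-0.0031, -0.034 ,  0.0158]), 'grip_force': 0.0, 'width': 1.00080770065584}
scene [[491.0763   0.     274.661 ]
 [  0.     491.0763 215.1713]
 [  0.       0.       1.    ]] [0.0417 0.     0.     0.     0.    ] [ 1.0985 -0.6132  1.232 ] [-2.3785 -0.8928  0.2945]Traceback (most recent call last):
  File "<stdin>", line 6, in <module>
  File "h.py", line 13, in cloud
    return (p+r*dep.reshape(-1,1)).reshape(h,w,3)
              ~^~~~~~~~~~~~~~~~~~
numpy._core._exceptions._ArrayMemoryError: Unable to allocate 412. GiB for an array with shape (235200, 235200) and data type float64
```

```bash
sed -i 's/np.array(c\["rotation"\])$/cv2.Rodrigues(np.array(c["rotation"],float))[0]/' h.py
python3 - <<'E'
from h import *
np.set_printoptions(precision=4,suppress=True)
for n in("scene","top"):
    im,d=eyes.read_camera(n); cv2.imwrite(f"pics/{n}0.png",im); np.save(f"{n}0.npy",d); print(n,*cal(n)); 
    P=cloud(n,d); 
    for t in("deck","stone","stone_barrel","start_grip","drift","drift_tip","disc","bowl","mug","socket_mouth"):
        try:
            for r in spot_in(n,t)[:2]:
                u,v=[int(round(x)) for x in r["rect"][:2]]; print(t,round(r["score"],2),np.round(r["rect"],1),P[min(v,419),min(u,559)])
        except Exception as e: print(t,e)
E
```

```text
scene [[491.0763   0.     274.661 ]
 [  0.     491.0763 215.1713]
 [  0.       0.       1.    ]] [0.0417 0.     0.     0.     0.    ] [ 1.0985 -0.6132  1.232 ] [[ 0.7522  0.532  -0.3889]
 [ 0.659  -0.6107  0.439 ]
 [-0.004  -0.5865 -0.8099]]
deck 0.65 [303.2 223.   68.6  62.2] [0.6259 0.0422 0.0827]
stone 0.92 [203.9 317.1  20.9  25.9] [ 0.6334 -0.3509  0.113 ]
stone_barrel 0.86 [203.6 318.9  15.   22.9] [ 0.6371 -0.3545  0.1129]
start_grip 0.73 [277.7 225.9   9.8  14.9] [ 0.6131 -0.0521  0.1584]
drift 0.87 [311.4 158.2  41.1  17.6] [0.4428 0.314  0.0007]
drift_tip 0.57 [311.8 157.   36.3  17.6] [0.4509 0.3079 0.0165]
disc 0.83 [178.9 273.4  20.3  21.1] [ 0.4806 -0.3005  0.084 ]
disc 0.74 [314.2 157.5  41.8  15.8] [0.4574 0.3106 0.0141]
bowl 0.93 [254.1 195.6  25.2  24.7] [0.417  0.0588 0.0167]
mug 0.78 [261.1 319.1  39.6  43.6] [ 0.7073 -0.2295  0.0044]
socket_mouth 0.95 [301.8 225.9  67.9  58.5] [0.6324 0.0294 0.0878]
top [[499.2322   0.     269.1858]
 [  0.     499.2322 208.4562]
 [  0.       0.       1.    ]] [-0.1634  0.      0.      0.      0.    ] [0.3786 0.0079 1.5141] [[-0.0
[... 185 characters left out ...]
 0.0251]
stone 0.71 [160.6 257.9  17.5  44.7] [0.4412 0.3181 0.019 ]
stone 0.57 [386.  192.8  19.2  17.5] [ 0.6219 -0.3422  0.1166]
stone_barrel 0.77 [386.1 195.8  18.3  18. ] [ 0.6127 -0.3411  0.1195]
start_grip 0.46 [285.2 196.2   9.1  12.6] [ 0.6054 -0.0494  0.1622]
drift 0.83 [159.  254.8  15.6  49.3] [0.4499 0.3227 0.0268]
drift_tip 0.8 [160.8 256.6  15.3  47.2] [0.444  0.3169 0.0251]
disc 0.68 [365.9 245.9  21.9  27.9] [ 0.4724 -0.2867  0.0814]
disc 0.56 [161.6 256.8  21.6  47.1] [0.4441 0.3145 0.0217]
bowl 0.71 [254.1 263.6  28.2  27.4] [0.4244 0.0387 0.0033]
mug 0.72 [345.8 162.9  34.5  31. ] [ 0.735  -0.2464  0.0094]
socket_mouth 0.88 [255.4 192.7  72.8  33.8] [0.6275 0.0344 0.0838]
```

View pics/scene0.png

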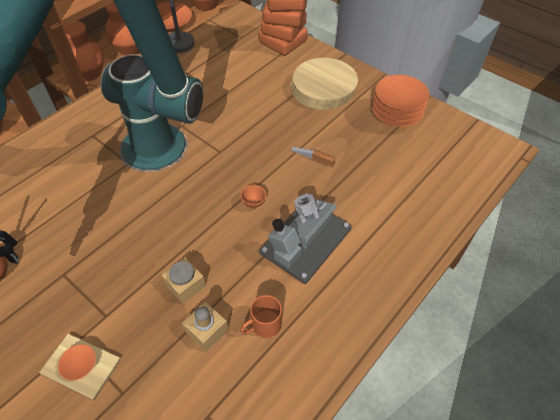

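View pics/top0.png

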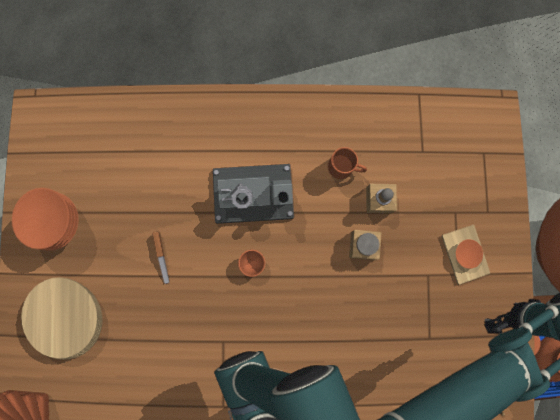

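```bash
cat > fit.py <<'E'
from h import *
from scipy.spatial.transform import Rotation as Ro
np.set_printoptions(precision=4,suppress=True)
a=np.radians(25)
for n in("scene","top"):
    im=cv2.imread(f"pics/{n}0.png"); P=cloud(n,np.load(f"{n}0.npy")); 
    Q=P.reshape(-1,3); Q=Q[(Q[:,0]>.52)&(Q[:,0]<.74)&(Q[:,1]>-.14)&(Q[:,1]<.17)&(Q[:,2]>.03)]
    for deg in range(-14,15,4):
        y=np.radians(deg); nn=np.array([-np.sin(a)*np.cos(y),-np.sin(a)*np.sin(y),np.cos(a)])
        h,e=np.histogram(Q@nn,bins=np.arange(-.3,.1,.004)); i=h.argmax(); print(n,deg,h.max(),e[i], len(Q))
    T=P.reshape(-1,3); T=T[(np.abs(T[:,2])<.02)&(T[:,0]>.3)&(T[:,0]<.75)&(abs(T[:,1])<.3)]; print("table z",np.median(T[:,2]),T[:,2].std())
s=cv2.imread("pics/scene0.png")[180:290,225:365]; t=cv2.imread("pics/top0.png")[145:235,195:305]
s=cv2.resize(s,None,fx=3.4,fy=3.4,interpolation=3); t=cv2.resize(t,(396,374),interpolation=3)
c=np.zeros((374,476+324+72,3),np.uint8); cv2.imwrite("pics/c1.png",cv2.resize(np.hstack([s[:374],t]),(800,343)))
E
python3 fit.py
```

```text
scene -14 217 -0.17999999999999988 2402
scene -10 257 -0.18399999999999989 2402
scene -6 289 -0.1879999999999999 2402
scene -2 352 -0.1879999999999999 2402
scene 2 404 -0.1919999999999999 2402
scene 6 424 -0.1919999999999999 2402
scene 10 320 -0.1879999999999999 2402
scene 14 266 -0.1879999999999999 2402
table z 0.0009799366000766696 0.004657797759717057
top -14 227 -0.18399999999999989 2026
top -10 267 -0.18399999999999989 2026
top -6 351 -0.1879999999999999 2026
top -2 432 -0.1919999999999999 2026
top 2 516 -0.1919999999999999 2026
top 6 514 -0.1919999999999999 2026
top 10 419 -0.1919999999999999 2026
top 14 312 -0.1879999999999999 2026
table z -0.0002311603799185491 0.005274069491982586
```

View pics/c1.png

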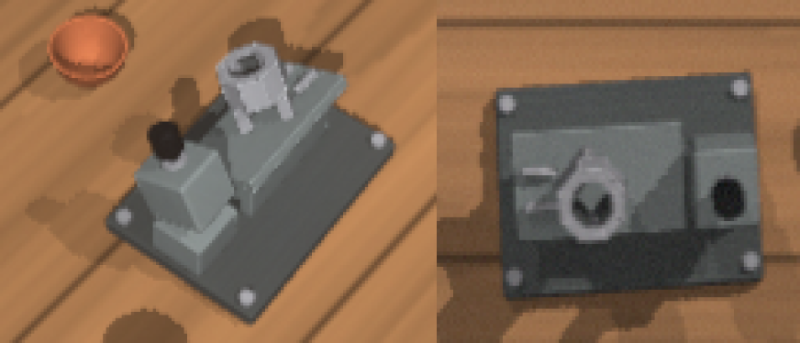

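```bash
cat > fit2.py <<'E'
from h import *
from scipy.optimize import least_squares
np.set_printoptions(precision=4,suppress=True)
a=np.radians(25)
def Rd(y):
    z=np.array([-np.sin(a)*np.cos(y),-np.sin(a)*np.sin(y),np.cos(a)]); yy=np.array([-np.sin(y),np.cos(y),0]); return np.c_[np.cross(yy,z),yy,z]
def box(p,c,h):
    q=abs(p-c)-h; return np.linalg.norm(np.maximum(q,0),axis=1)+np.minimum(q.max(1),0)
def cyl(p,cx,cy,r,z0,z1):
    q=np.c_[np.hypot(p[:,0]-cx,p[:,1]-cy)-r,abs(p[:,2]-(z0+z1)/2)-(z1-z0)/2]
    return np.linalg.norm(np.maximum(q,0),axis=1)+np.minimum(q.max(1),0)
def sdf(p,kx=0):
    s=cyl(p,0,0,.029,.027,.061); b=cyl(p,0,0,.0165,.0,.1)
    s=np.maximum(s,-b)
    return np.min([box(p,[0,-.005,-.01],[.0425,.075,.01]),s,box(p,[0,-.115,.01],[.028,.031,.035]),cyl(p,kx,-.115,.014,.055,.082)],axis=0)
if __name__=="__main__":
    A={}
    for n in("scene","top"):
        Q=cloud(n,np.load(f"{n}0.npy")).reshape(-1,3); A[n]=Q[(Q[:,0]>.53)&(Q[:,0]<.72)&(Q[:,1]>-.13)&(Q[:,1]<.15)&(Q[:,2]>.05)]
    A["both"]=np.vstack([A["scene"],A["top"]])
    for n in A:
        f=lambda v:sdf((A[n]-v[:3])@Rd(v[3]))
        for x0 in([.62,.035,.085,.06],):
            r=least_squares(f,x0,loss="soft_l1",f_scale=.004,x_scale=[.01,.01,.01,.1]); print(n,len(A[n]),r.x,r.cost,np.median(abs(f(r.x))))
    v=r.x; R=Rd(v[3])
    g=np.mgrid[0:7.5:.02]
    for n in("scene","top"):
        im=cv2.imread(f"pics/{n}0.png"); k=4
        c=(225,180) if n=="scene" else (195,140)
        im=cv2.resize(im[c[1]:c[1]+120,c[0]:c[0]+140],None,fx=k,fy=k)
        t=np.linspace(0,2*np.pi,9)[:,None]+np.pi/8; ring=lambda r,z,cy=0:np.c_[r*np.cos(t),cy+r*np.sin(t),0*t+z]
        L=[ring(.0303,.061),ring(.0175,.061),ring(.014,.082,-.115),np.array([[-.0425,-.08,0],[.0425,-.08,0],[.0425,.07,0],[-.0425,.07,0],[-.0425,-.08,0]]),np.array([[-.028,-.146,.045],[.028,-.146,.045],[.028,-.084,.045],[-.028,-.084,.045],[-.028,-.146,.045]]),np.array([[-.011,.062,0],[-.011,.032,0]]),np.array([[.011,.062,0],[.011,.032,0]])]
        for l in L: cv2.polylines(im,[np.int32((proj(n,v[:3]+l@R.T)-c)*k+k/2)],False,(0,255,255),1)
        cv2.imwrite(f"pics/o_{n}.png",im)
    cv2.imwrite("pics/o.png",cv2.resize(np.hstack([cv2.imread("pics/o_scene.png"),cv2.imread("pics/o_top.png")]),(800,343)))
E
python3 fit2.py
```

```text
scene 2193 [0.6273 0.0733 0.0856 0.0843] 0.01170885277837304 0.0016227632955771315
top 2015 [0.6282 0.0715 0.0852 0.0749] 0.007352505205078398 0.0018065859097110438
both 4208 [0.6277 0.0731 0.0854 0.08  ] 0.019197246890515524 0.0017566218419240694
```

View pics/o.png

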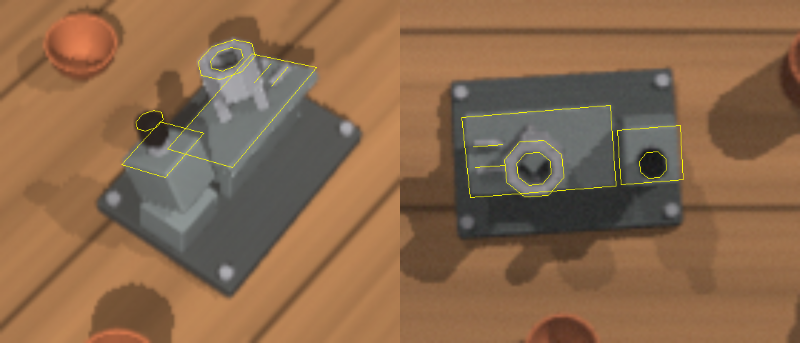

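Run:
```python
from fit2 import *
for n,uv in(("top",[(216,172.2),(286.7,167.65),(218.45,217.7),(290.2,213.5)]),("scene",[(264.55,250),(346.1,225.15),(303.75,275.2)])):
    p,r=rays(n,uv); X=p+r*((.012-p[2])/r[:,2])[:,None]; print(X)
    if n=="top":
        for i,j in((0,1),(2,3)): d=X[i]-X[j]; print("yaw",np.arctan2(-d[0],d[1]))
        for i,j in((0,2),(1,3)): d=X[i]-X[j]; print("yaw",np.arctan2(d[1],d[0]))
    else:
        d=X[1]-X[2]; print("ab",d, np.linalg.norm(d)); d=X[2]-X[0]; print(d,np.linalg.norm(d))
for n in("scene","top"):
    Q=cloud(n,np.load(f"{n}0.npy")).reshape(-1,3); im=cv2.imread(f"pics/{n}0.png").reshape(-1,3)
    # drift region
    m=(Q[:,0]>.36)&(Q[:,0]<.54)&(Q[:,1]>.25)&(Q[:,1]<.39)&(Q[:,2]>.008); D=Q[m]; c=D[:,:2].mean(0); U,S,V=np.linalg.svd(D[:,:2]-c); t=(D[:,:2]-c)@V[0]
    print(n,"drift",len(D),c,V[0],np.percentile(t,[1,99]),np.percentile((D[:,:2]-c)@V[1],[2,98]),np.percentile(D[:,2],95),"ends",c+V[0]*np.percentile(t,1),c+V[0]*np.percentile(t,99))
    m=(abs(Q[:,0]-.62)<.06)&(abs(Q[:,1]+.345)<.06); S=Q[m]; T=S[S[:,2]>.08]; print(n,"stone top",T.mean(0),T[:,2].max(), np.percentile(T,[3,97],axis=0),len(T)); B=S[(S[:,2]>.05)&(S[:,2]<.068)]; print("block",np.percentile(B,[2,98],axis=0), B.mean(0))
```

```text
[[ 0.7051  0.1559  0.012 ]
 [ 0.7192 -0.0617  0.012 ]
 [ 0.5641  0.1465  0.012 ]
 [ 0.5767 -0.0712  0.012 ]]
yaw 0.06466086320832135
yaw 0.057971366289333755
yaw 0.06633985199968258
yaw 0.06685718052972067
[[ 0.5731 -0.0656  0.012 ]
 [ 0.6998  0.1617  0.012 ]
 [ 0.712  -0.0551  0.012 ]]
ab [-0.0122  0.2168  0.    ] 0.2171312603353226
[0.1388 0.0106 0.    ] 0.1392189074670083
scene drift 301 [0.4615 0.3179] [0.9841 0.1774] [-0.0883  0.0615] [-0.0146  0.0103] 0.03296347421759305 ends [0.3747 0.3023] [0.522  0.3289]
scene stone top [ 0.6261 -0.351   0.1104] 0.12455855016948258 [[ 0.6086 -0.3649  0.0834]
 [ 0.6383 -0.334   0.1228]] 231
block [[ 0.5817 -0.3873  0.0523]
 [ 0.6609 -0.3088  0.067 ]] [ 0.628  -0.3521  0.061 ]
top drift 327 [0.4543 0.3203] [-0.9754 -0.2206] [-0.0664  0.0839] [-0.0235  0.0352] 0.03366799124413302 ends [0.519  0.3349] [0.3725 0.3018]
top stone top [ 0.6186 -0.3434  0.1112] 0.1284143653512424 [[ 0.6037 -0.3601  0.0848]
 [ 0.6363 -0.3306  0.1231]] 143
block [[ 0.5805 -0.3851  0.0532]
 [ 0.6594 -0.3069  0.0669]] [ 0.6175 -0.3431  0.0599]
```

Run:
```python
from fit2 import *
for yaw in(.06,.066,.075):
  for n in("scene","top"):
    Q=cloud(n,np.load(f"{n}0.npy")).reshape(-1,3); A=Q[(Q[:,0]>.53)&(Q[:,0]<.72)&(Q[:,1]>-.13)&(Q[:,1]<.15)&(Q[:,2]>.05)]
    r=least_squares(lambda v:sdf((A-[v[0],v[1],.085])@Rd(yaw),v[2]),[.627,.072,0],loss="soft_l1",f_scale=.004,x_scale=[.01,.01,.01]); print(yaw,n,r.x,r.cost)
R=Rd(.066); print(R)
O=np.array([.6277,.0725,.085])
for k,p in dict(mouth=[0,0,.061],home_barrel=[0,0,.092],knob=[0,-.115,.070],guide=[0,.062,0]).items(): print(k,O+R@p)
```

```text
0.06 scene [ 0.6287  0.0732 -0.0009] 0.012440968388732923
0.06 top [ 0.6287  0.0719 -0.0012] 0.007492297053778227
0.066 scene [ 0.6283  0.0732 -0.0013] 0.012185293242807137
0.066 top [ 0.6284  0.072  -0.0016] 0.007398160657074444
0.075 scene [ 0.6278  0.0732 -0.0018] 0.011903610781805605
0.075 top [ 0.628  0.072 -0.002] 0.007335715313535416
[[ 0.9043 -0.066  -0.4217]
 [ 0.0598  0.9978 -0.0279]
 [ 0.4226  0.      0.9063]]
mouth [0.602  0.0708 0.1403]
home_barrel [0.5889 0.0699 0.1684]
knob [ 0.6058 -0.0442  0.1484]
guide [0.6236 0.1344 0.085 ]
```

carry_out(series="0.0625 0.05 0 -10.2; 0.0625 0.05 0 -10.3; 0.0625 0.05 0 0; 0.0625 0.05 0 0; 0.0625 0.05 0 0; 0.03 0.017 -0.03 0; 0 0 0 0", jaw=0.5, grip_force=30)

```text
time: 2.02
tool_pos: [0.5536, -0.3993, 0.2119]
tcp_rot: [-3.136, -0.113, 0.006]
wrist_force: [0.1, 0.2, -1.1]
width: 0.747
grip_force: 0.0
```

carry_out(series="0.034 0.026 0 0; 0.033 0.027 0 0; 0 0 -0.04 0; 0 0 -0.03 0; 0 0 0 0; 0 0 0 0")

```text
time: 2.78
tool_pos: [0.6201, -0.3507, 0.147]
tcp_rot: [3.139, 0.105, 0.002]
wrist_force: [0.7, 0.2, -0.0]
width: 0.751
grip_force: 0.0
```

Run:
```python
from h import *
n="scene"
im,d=eyes.read_camera("scene"); im2,_=eyes.read_camera("top")
a=cv2.resize(im[270:370,140:270],None,fx=3,fy=3); b=cv2.resize(im2[150:250,330:460],None,fx=3,fy=3)
cv2.imwrite("pics/g1.png",np.hstack([a,b]))
p=bot.read_state()["tool_pos"];print(p)
```

```text
[ 0.62076942 -0.3508704   0.14799963]
```

View pics/g1.png

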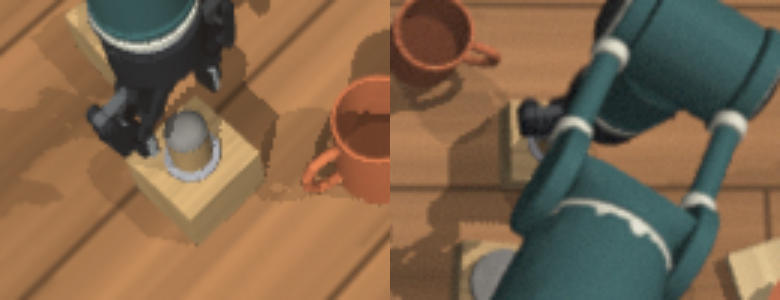

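carry_out(series="0 0.004 -0.03 0; 0 0 -0.028 0; 0 0 0 0; 0 0 0 0")

```text
time: 3.38
tool_pos: [0.6209, -0.3463, 0.0894]
tcp_rot: [3.138, 0.106, 0.004]
wrist_force: [-0.6, -0.4, 0.5]
width: 0.749
grip_force: 0.0
```

carry_out(series="0 0 0 0; 0 0 0 0; 0 0 0 0; 0 0 0 0; 0 0 0 0; 0 0 0 0", jaw=-1)

```text
time: 4.12
tool_pos: [0.6211, -0.3466, 0.0896]
tcp_rot: [3.137, 0.107, 0.005]
wrist_force: [-0.6, -1.2, 6.2]
width: 0.412
grip_force: 30.2
```

carry_out(series="0 0 0.05 0; 0 0 0.05 0; 0 0 0.05 0; -0.003 0.04 0.05 0; -0.003 0.055 0 0; -0.003 0.055 0 0; -0.003 0.055 0 0; -0.003 0.055 0 0; -0.003 0.055 0 0; 0 0.055 0 0; 0 0.048 0 0; 0 0 0 0; 0 0 0 0")

```text
time: 5.75
tool_pos: [0.6013, 0.0714, 0.2851]
tcp_rot: [3.139, 0.108, -0.003]
wrist_force: [-0.4, -0.3, -3.5]
width: 0.414
grip_force: 32.2
```

Run:
```python
from h import *
im,d=eyes.read_camera("scene"); im2,_=eyes.read_camera("top")
a=cv2.resize(im[130:250,240:370],None,fx=3,fy=3); b=cv2.resize(im2[130:250,190:320],None,fx=3,fy=3)
cv2.imwrite("pics/g2.png",np.hstack([a,b]))
s=bot.read_state();print(s["tool_pos"],s["q"],s["wrist_force"])
```

```text
[0.60162984 0.070426   0.28546001] [ 7.56267769e-02  1.12231617e-01  1.70853269e+00 -4.05879745e-04
  1.32192881e+00  1.57959769e+00] [ 0.20534987  0.5602836  -2.38743208]
```

View pics/g2.png

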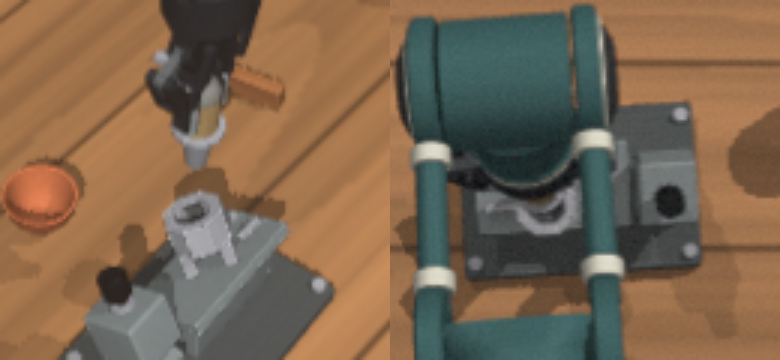

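carry_out(series="0.002 0 -0.03 0; 0.002 0.0004 -0.03 0; 0 0 -0.011 0; 0 0 0 0; 0 0 0 0", grip_force=20)

```text
time: 6.48
tool_pos: [0.6069, 0.0715, 0.2166]
tcp_rot: [-3.14, -0.106, -0.004]
wrist_force: [0.2, -0.0, -2.4]
width: 0.411
grip_force: 32.2
```

carry_out(series="-0.009 -0.0006 -0.001 0; -0.009 -0.0006 -0.002 0; -0.009 -0.0006 -0.002 0; -0.009 -0.0006 -0.003 0; 0 0 0 0; 0 0 0 0")

```text
time: 7.22
tool_pos: [0.5709, 0.0696, 0.209]
tcp_rot: [-3.14, -0.107, -0.006]
wrist_force: [2.1, -0.1, 6.3]
width: 0.414
grip_force: 33.5
```

carry_out(series="0.004 0.0003 -0.009 0; 0.004 0.0003 -0.009 0; 0 0 0 0")

```text
time: 7.6
tool_pos: [0.5778, 0.0695, 0.1879]
tcp_rot: [3.139, 0.107, -0.001]
wrist_force: [4.4, -3.2, -2.0]
width: 0.414
grip_force: 33.5
```

Run:
```python
from h import *
im,d=eyes.read_camera("scene"); im2,_=eyes.read_camera("top")
a=cv2.resize(im[140:240,250:350],None,fx=5,fy=5)
cv2.imwrite("pics/g3.png",a)
```

```text
(no output)
```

View pics/g3.png

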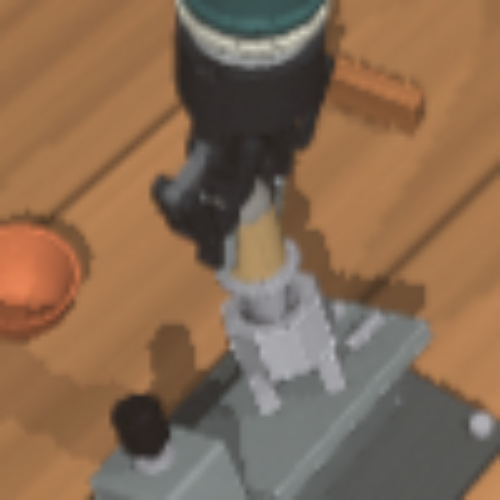

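carry_out(series="0.002 0.0002 -0.0054 0; 0.002 0.0002 -0.0054 0; 0 0 0 0; 0 0 0 0")

```text
time: 8.2
tool_pos: [0.5816, 0.07, 0.1773]
tcp_rot: [3.139, 0.107, -0.002]
wrist_force: [3.9, -4.9, -0.3]
width: 0.408
grip_force: 34.0
```

carry_out(series="0 0 0 0; 0 0 0 0; 0 0 0 0; 0 0 0 8.5; 0 0 0 8.5; 0 0 0 8.5; 0 0 0 0; 0 0 0 0", jaw=0.35)

```text
time: 9.2
tool_pos: [0.5817, 0.0706, 0.1781]
tcp_rot: [-3.039, -0.794, 0.001]
wrist_force: [0.9, -0.2, 0.0]
width: 0.675
grip_force: 0.0
```

carry_out(series="0 0 0 0; 0 0 0 0; 0 0 0 0; 0 0 0 0; 0 0 0 0", jaw=-1, grip_force=60)

```text
time: 9.82
tool_pos: [0.5833, 0.0691, 0.1794]
tcp_rot: [3.036, 0.795, 0.004]
wrist_force: [2.2, -4.9, 2.5]
width: 0.428
grip_force: 57.6
```

carry_out(series="0.0012 0.0001 -0.0026 -8; 0.0012 0.0001 -0.0026 -8; 0.0012 0.0001 -0.0026 -8; 0.0005 0 -0.0012 -8; 0 0 0 0")

```text
time: 10.45
tool_pos: [0.588, 0.071, 0.1743]
tcp_rot: [-3.14, 0.074, -0.008]
wrist_force: [-5.5, -0.6, 19.2]
width: 0.402
grip_force: 59.2
```

carry_out(series="0.001 0.0001 -0.0025 -6; 0.001 0.0001 -0.0025 -6; 0.001 0 -0.002 -6; 0 0 0 -6; 0 0 0 0")

```text
time: 11.08
tool_pos: [0.5927, 0.0734, 0.1756]
tcp_rot: [-3.05, 0.722, -0.015]
wrist_force: [-19.5, 1.7, 51.2]
width: 0.4
grip_force: 82.1
```

Run:
```python
from h import *
s=bot.read_state(); print(s["torque"],s["wrist_force"])
im,d=eyes.read_camera("scene"); im2,_=eyes.read_camera("top")
a=cv2.resize(im[160:240,265:345],None,fx=6,fy=6)
cv2.imwrite("pics/g4.png",a)
```

```text
[1.48256478 2.61717539 0.59955585] [-19.47136099   1.6911604   51.23925666]
```

View pics/g4.png

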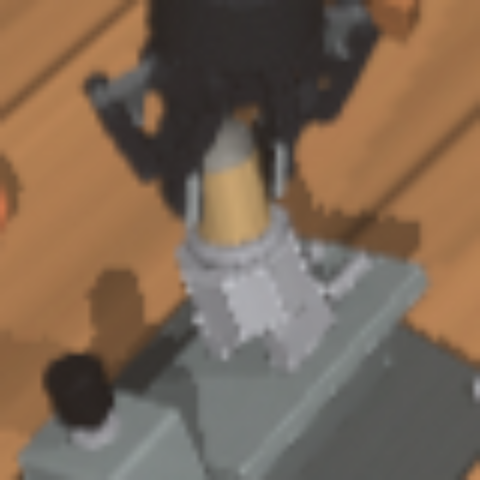

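carry_out(series="-0.001 0 0.004 0; -0.0015 -0.001 0.003 0; 0 0 0 0")

```text
time: 11.55
tool_pos: [0.5921, 0.0733, 0.1758]
tcp_rot: [-3.047, 0.721, -0.02]
wrist_force: [1.4, 7.1, 16.1]
width: 0.403
grip_force: 76.7
```

carry_out(series="0 0 0 0; 0 0 0 0; 0 0 0 0; -0.001 -0.0005 0.002 8.5; 0 0 0 8.5; 0 0 0 8.5; 0 0 0 8.5; 0 0 0 8.5; 0 0 0 8.5; 0 0 0 0", jaw=0.35)

```text
time: 12.8
tool_pos: [0.5849, 0.0693, 0.1703]
tcp_rot: [-3.071, -0.661, 0.003]
wrist_force: [0.2, 0.2, 0.7]
width: 0.675
grip_force: 0.0
```

Run:
```python
from h import *
s=bot.read_state(); print(s["torque"],s["wrist_force"],s["tool_pos"],s["q"])
im,d=eyes.read_camera("scene"); im2,_=eyes.read_camera("top")
a=cv2.resize(im[170:240,265:345],None,fx=8,fy=8,interpolation=3)
cv2.imwrite("pics/g5.png",a)
```

```text
[ 0.02922698 -0.02414883 -0.0041617 ] [0.24558647 0.22548335 0.73430126] [0.58493068 0.06929644 0.17032869] [ 7.56454157e-02  1.61970035e-01  1.86971966e+00 -2.29485684e-05
  1.11160859e+00  1.22257544e+00]
```

View pics/g5.png

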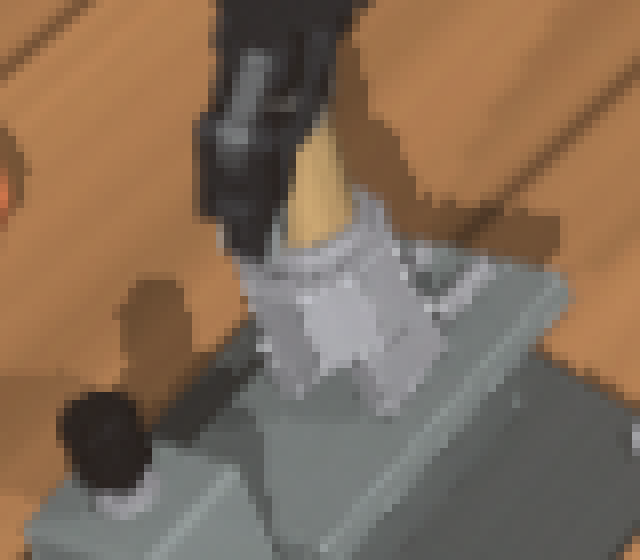

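carry_out(series="0 0 0 0; 0 0 0 0; 0 0 0 0; 0 0 0 0; 0 0 0 0", jaw=-1, grip_force=50)

```text
time: 13.52
tool_pos: [0.5858, 0.0686, 0.1715]
tcp_rot: [3.069, 0.663, 0.0]
wrist_force: [-0.6, -6.5, 2.1]
width: 0.441
grip_force: 48.5
```

carry_out(series="0.0005 0 -0.001 -8.5; 0.0005 0 -0.001 -8.5; 0 0 0 0")

```text
time: 13.9
tool_pos: [0.5866, 0.0695, 0.1699]
tcp_rot: [-3.135, -0.202, -0.001]
wrist_force: [-1.8, -2.7, 4.1]
width: 0.41
grip_force: 49.2
```

Run:
```python
from h import *
s=bot.read_state(); print(s["torque"],s["wrist_force"],s["tool_pos"],s["tcp_rot"])
```

```text
[-0.69790108  0.11503147 -0.01775783] [-1.75748161 -2.708422    4.13809841] [0.58663464 0.06951028 0.16987609] [-3.13501740e+00 -2.02308831e-01 -7.36361509e-04]
```

carry_out(series="0 0 0 -8.5; 0 0 0 -8.5; 0 0 0 -8.5; 0 0 0 0")

```text
time: 14.4
tool_pos: [0.5871, 0.0747, 0.1717]
tcp_rot: [-3.093, 0.492, -0.001]
wrist_force: [-3.8, 10.9, 10.8]
width: 0.406
grip_force: 54.7
```

Run:
```python
from h import *
s=bot.read_state(); print(s["torque"],s["wrist_force"],s["tool_pos"],s["tcp_rot"])
```

```text
[2.59662291 0.4332945  0.38161289] [-3.83568676 10.86827987 10.77549419] [0.58711817 0.07472707 0.17170556] [-3.09279153e+00  4.92403176e-01 -1.33158859e-03]
```

carry_out(series="0 0 0 0; 0 -0.002 0 0; 0 0 0 0; 0 0 0 7; 0 0 0 7; 0 0 0.02 8; 0 0 0.04 0; 0 0 0.04 0; 0.01 -0.06 0 0; 0.01 -0.053 0 0; 0 0 0 0", jaw=0.35)

```text
time: 15.78
tool_pos: [0.6067, -0.0492, 0.2688]
tcp_rot: [3.139, 0.099, -0.001]
wrist_force: [-0.1, -0.3, 0.1]
width: 0.675
grip_force: 0.0
```

```bash
cat > st.py <<'E'
from fit2 import *
O=np.array([.6283,.0726,.085]); R=Rd(.066)
def stone(d,n,lo=.07,hi=.14,r=.03):
    Q=(cloud(n,d).reshape(-1,3)-O)@R
    S=Q[(abs(Q[:,0])<r)&(abs(Q[:,1])<r)&(Q[:,2]>lo)&(Q[:,2]<hi)]
    # fit dome/barrel/collar model: params x,y,z,lean
    def f(v):
        p=S-[v[0],v[1],v[2]]; zz=np.array([v[3],v[4],1]); zz/=np.linalg.norm(zz); h=p@zz; rr=np.linalg.norm(p-np.outer(h,zz),axis=1)
        def c(r,a,b):
            q=np.c_[rr-r,abs(h-(a+b)/2)-(b-a)/2]; return np.linalg.norm(np.maximum(q,0),axis=1)+np.minimum(q.max(1),0)
        return np.r_[np.min([c(.024,.052,.058),c(.018,.058,.104),np.hypot(rr,h-.094)-.018],axis=0),(v[3:]*.02)]
    r=least_squares(f,[0,0,.01,0,0],loss="soft_l1",f_scale=.004); return len(S),r.x,S[:,2].max()
E
python3 - <<'E'
from st import *
for n in("scene","top"):
    im,d=eyes.read_camera(n); np.save(n+"1.npy",d); cv2.imwrite(f"pics/{n}1.png",im)
    print(n,stone(d,n))
    Q=(cloud(n,d).reshape(-1,3)-O)@R
    k=Q[(abs(Q[:,0])<.03)&(abs(Q[:,1]+.115)<.03)&(Q[:,2]>.055)&(Q[:,2]<.09)]; print("knob",len(k),k.mean(0) if len(k) else 0,k.max(0) if len(k) else 0,k.min(0) if len(k) else 0)
s=bot.read_state(); print(s["torque"],s["wrist_force"],s["tool_pos"],s["tcp_rot"])
E
```

```text
scene (300, array([-0.001 , -0.0024,  0.0143, -0.0024,  0.0806]), np.float64(0.12654340679101203))
knob 117 [ 0.0047 -0.1201  0.0757] [ 0.0164 -0.1021  0.0862] [-0.0115 -0.1326  0.0558]
top (223, array([-0.0001, -0.0023,  0.0138, -0.0123,  0.09  ]), np.float64(0.13025893671881575))
knob 69 [-0.0015 -0.1145  0.0805] [ 0.0101 -0.1034  0.0883] [-0.0131 -0.1289  0.0564]
[-0.0027 -0.0007 -0.0064] [-0.7119 -0.0453 -0.233 ] [ 0.6062 -0.0461  0.2686] [-3.139  -0.1036  0.0017]
```

Run:
```python
from st import *
im,d0=eyes.read_camera("top"); ds=[d0]+[eyes.read_camera("top")[1] for _ in range(3)]
d1=[eyes.read_camera("scene")[1] for _ in range(4)]
for n,D in(("top",ds),("scene",d1)):
    d=np.median(D,0); print(n,stone(d,n,.075,.14,.024)[:2],stone(d,n,.065,.14,.03)[:2])
    Q=(cloud(n,d).reshape(-1,3)-O)@R; S=Q[(abs(Q[:,0])<.035)&(abs(Q[:,1])<.035)]
    for a in np.arange(.055,.13,.008):
        T=S[(S[:,2]>a)&(S[:,2]<a+.008)]
        if len(T)>4: print(round(a,3),len(T),T[:,:2].mean(0),np.percentile(T[:,1],[5,95]),np.percentile(T[:,0],[5,95]))
```

```text
top (187, array([ 0.0005, -0.0001,  0.0133, -0.0179,  0.0614])) (268, array([-0.0022, -0.0026,  0.0129,  0.0167,  0.0909]))
0.055 89 [ 0.0091 -0.0072] [-0.0269  0.0261] [-0.0226  0.0265]
0.063 60 [0.0109 0.0012] [-0.019  0.023] [-0.0147  0.0241]
0.071 32 [ 0.0069 -0.0116] [-0.0206  0.0041] [-0.0114  0.0175]
0.079 12 [ 0.0129 -0.0005] [-0.013   0.0152] [0.0056 0.0166]
0.087 9 [ 0.013  -0.0021] [-0.012   0.0096] [0.0054 0.0162]
0.095 12 [ 0.009  -0.0018] [-0.0128  0.0175] [-0.0013  0.016 ]
0.103 10 [0.0139 0.0011] [-0.0094  0.0119] [0.0072 0.0166]
0.111 48 [0.0037 0.0066] [-0.01    0.0219] [-0.0163  0.0164]
0.119 91 [-0.0001  0.0057] [-0.0063  0.0188] [-0.012   0.0104]
scene (249, array([-0.0015, -0.0037,  0.0154, -0.003 ,  0.1001])) (320, array([-0.0023, -0.003 ,  0.0144,  0.0079,  0.0885]))
0.055 93 [ 0.0113 -0.0124] [-0.0287  0.0153] [-0.0142  0.0278]
0.063 57 [ 0.0113 -0.006 ] [-0.0238  0.0183] [-0.0182  0.0226]
0.071 52 [ 0.0062 -0.0102] [-0.021   0.0049] [-0.0144  0.0178]
0.079 31 [ 0.0084 -0.0074] [-0.0159  0.0065] [-0.005   0.0162]
0.087 29 [ 0.0089 -0.0057] [-0.0148  0.0122] [-0.0043  0.0166]
0.095 36 [ 0.0096 -0.0049] [-0.0132  0.0087] [-0.0046  0.0175]
0.103 32 [ 0.0079 -0.0043] [-0.0127  0.0107] [-0.0067  0.0168]
0.111 38 [ 0.0084 -0.0018] [-0.0121  0.0155] [-0.007   0.0159]
0.119 62 [0.0026 0.0019] [-0.0083  0.0142] [-0.0117  0.0135]
```

carry_out(series="-0.01 0.06 0 6; -0.0096 0.056 0 6; 0 0 0 0; 0 0 -0.035 0; 0 0 -0.035 0; 0 0 -0.027 0; 0 0 0 0; 0 0 0 0")

```text
time: 17.27
tool_pos: [0.5878, 0.0701, 0.1734]
tcp_rot: [3.111, 0.433, 0.002]
wrist_force: [-0.4, 0.7, 0.2]
width: 0.677
grip_force: 0.0
```

carry_out(series="0 0 0 0; 0 0 0 0; 0 0 0 0; 0 0 0 0; 0 0 0 0", jaw=-1, grip_force=80)

```text
time: 17.9
tool_pos: [0.5882, 0.0701, 0.1741]
tcp_rot: [3.11, 0.434, 0.005]
wrist_force: [-0.2, -3.2, 5.7]
width: 0.411
grip_force: 77.6
```

carry_out(series="0.001 0 -0.002 -4; 0.001 0 -0.002 -4; 0.001 0 -0.002 -4; 0 0 0 0; 0 0 0 0")

```text
time: 18.52
tool_pos: [0.591, 0.0698, 0.1713]
tcp_rot: [3.139, 0.107, 0.005]
wrist_force: [-8.6, -4.9, 20.2]
width: 0.401
grip_force: 77.8
```

carry_out(series="0.001 0 -0.002 0; 0.001 0 -0.002 0; 0 0 0 0; 0 0 0 0")

```text
time: 19.02
tool_pos: [0.5912, 0.0696, 0.171]
tcp_rot: [3.138, 0.107, 0.0]
wrist_force: [-23.1, -5.8, 41.6]
width: 0.397
grip_force: 80.1
```

Run:
```python
from st import *
for n in("scene","top"):
    d=np.median([eyes.read_camera(n)[1] for _ in range(3)],0)
    Q=(cloud(n,d).reshape(-1,3)-O)@R; S=Q[(abs(Q[:,0])<.024)&(abs(Q[:,1])<.024)]
    for a in np.arange(.047,.1,.006):
        T=S[(S[:,2]>a)&(S[:,2]<a+.006)]
        print(n,round(a,3),len(T),T.mean(0) if len(T) else 0)
```

```text
scene 0.047 6 [ 0.0194 -0.013   0.0504]
scene 0.053 9 [ 0.0193 -0.0202  0.0559]
scene 0.059 41 [ 0.0117 -0.0074  0.0621]
scene 0.065 63 [ 0.0089 -0.0076  0.0681]
scene 0.071 18 [ 0.0108 -0.0083  0.074 ]
scene 0.077 18 [ 0.0124 -0.0061  0.0796]
scene 0.083 18 [ 0.0119 -0.0036  0.0848]
scene 0.089 27 [ 0.0136 -0.0008  0.092 ]
scene 0.095 19 [ 0.0147 -0.0008  0.0978]
top 0.047 0 0
top 0.053 1 [-0.0213 -0.0166  0.0584]
top 0.059 1 [-0.0213 -0.0194  0.0592]
top 0.065 0 0
top 0.071 0 0
top 0.077 0 0
top 0.083 0 0
top 0.089 0 0
top 0.095 1 [-0.007  -0.0231  0.0985]
```

carry_out(series="-0.0015 0 0.003 0; -0.001 0 0.002 0; 0 0 0 0")

```text
time: 19.7
tool_pos: [0.5911, 0.0696, 0.1711]
tcp_rot: [3.138, 0.107, 0.008]
wrist_force: [-3.6, -4.7, 13.9]
width: 0.399
grip_force: 79.5
```

carry_out(series="0 0 0 0; 0 0 0 0; 0 0 0 0; 0 0 0.04 0; 0 0 0.05 0; 0.01 -0.06 0 0; 0.01 -0.055 0 0; 0 0 0 0; 0 0 0 0", jaw=0.35)

```text
time: 20.82
tool_pos: [0.609, -0.0443, 0.2565]
tcp_rot: [-3.139, -0.105, 0.002]
wrist_force: [0.7, 0.4, -0.6]
width: 0.674
grip_force: 0.0
```

```bash
cat > m.py <<'E'
from st import *
for n in("scene","top"):
    L=[eyes.read_camera(n) for _ in range(4)]; d=np.median([l[1] for l in L],0); np.save(n+"2.npy",d); cv2.imwrite(f"pics/{n}2.png",L[0][0])
    print(n,stone(d,n,.075,.14,.026)[:2],stone(d,n,.065,.14,.03))
    Q=(cloud(n,d).reshape(-1,3)-O)@R
    p=Q[(abs(Q[:,0])<.04)&(Q[:,1]<-.04)&(Q[:,1]>-.075)&(abs(Q[:,2])<.012)]; print("deck z",p[:,2].mean(),len(p))
    p=Q[(abs(Q[:,0])<.024)&(Q[:,1]<-.09)&(Q[:,1]>-.14)&(abs(Q[:,2]-.045)<.006)]; print("box z",p[:,2].mean(),len(p))
    p=Q[(abs(np.hypot(Q[:,0],Q[:,1])-.021)<.002)&(abs(Q[:,2]-.068)<.007)]; print("collar z",np.median(p[:,2]),len(p))
print(bot.read_state()["tool_pos"])
E
python3 m.py
```

```text
scene (234, array([-0.0021,  0.0016,  0.0122,  0.0124, -0.0193])) (310, array([-0.0025,  0.0005,  0.0115,  0.0179, -0.0072]), np.float64(0.1237148554118431))
deck z 0.001206609854072376 167
box z 0.04668383253876151 156
collar z 0.06806204019101661 30
top (179, array([-0.0002,  0.    ,  0.0107, -0.0054,  0.0025])) (250, array([-0.0037,  0.0003,  0.0103,  0.0364, -0.0018]), np.float64(0.12323859318993614))
deck z -0.000449932315001559 54
box z 0.04469697430967447 85
collar z 0.06699756441824926 44
[ 0.6094 -0.0437  0.2573]
```

carry_out(series="-0.0035 -0.0003 -0.038 0; 0 0 -0.038 0; 0 0 -0.038 0; 0 0 0 0; 0 0 0 0", jaw=0.2, grip_force=50)

```text
time: 21.85
tool_pos: [0.6068, -0.0447, 0.1446]
tcp_rot: [3.14, 0.107, 0.003]
wrist_force: [0.3, -0.5, -0.0]
width: 0.6
grip_force: 0.0
```

carry_out(series="0 0 0 0; 0 0 0 0; 0 0 0 0; 0 0 0 0; 0 0 0 0", jaw=-1)

```text
time: 22.48
tool_pos: [0.6076, -0.0456, 0.146]
tcp_rot: [3.138, 0.107, 0.007]
wrist_force: [-0.6, -3.3, 6.3]
width: 0.306
grip_force: 49.1
```

carry_out(series="-0.0017 -0.0001 0.0036 0; -0.0017 -0.0001 0.0036 0; -0.0017 -0.0001 0.0036 0; -0.0008 0 0.0018 0; 0 0 0 0; 0 0 0 0")

```text
time: 23.22
tool_pos: [0.6026, -0.0459, 0.1568]
tcp_rot: [3.138, 0.107, 0.01]
wrist_force: [6.9, -2.7, -3.6]
width: 0.308
grip_force: 49.5
```

carry_out(series="-0.001 0 0.002 0; 0 0 0 0")

```text
time: 23.48
tool_pos: [0.6023, -0.0459, 0.1574]
tcp_rot: [3.138, 0.107, 0.012]
wrist_force: [13.5, -3.9, -11.7]
width: 0.307
grip_force: 50.8
```

carry_out(series="0.0015 0 -0.0035 0; 0.0015 0 -0.0035 0; 0.002 0 -0.004 0; 0.0005 0 -0.001 0; 0 0 0 0")

```text
time: 24.1
tool_pos: [0.607, -0.0456, 0.1473]
tcp_rot: [3.139, 0.107, 0.009]
wrist_force: [5.2, -1.7, 1.0]
width: 0.308
grip_force: 51.9
```

carry_out(series="0 0 0 0; 0 0 0 0; 0 0 0 0; 0 0 0 0; 0 0 0.05 0; 0 0 0.05 0; 0 0 0.02 0; -0.01 -0.03 0 0; 0 0 0 0", jaw=0.2)

```text
time: 25.22
tool_pos: [0.5937, -0.0763, 0.2652]
tcp_rot: [3.14, 0.104, -0.002]
wrist_force: [0.0, 1.1, 0.6]
width: 0.597
grip_force: 0.0
```

```bash
python3 m.py
python3 - <<'E'
from st import *
for n in("scene","top"):
    d=np.load(n+"2.npy"); C=cloud(n,d).reshape(-1,3); Q=(C-O)@R
    k=Q[(np.hypot(Q[:,0],Q[:,1]+.115)<.009)&(Q[:,2]>.06)&(Q[:,2]<.11)]; print(n,"knob top",len(k),np.median(k[:,2]) if len(k) else 0)
    # drift on table
    im=cv2.imread(f"pics/{n}2.png").reshape(-1,3)
    m=(C[:,0]>.36)&(C[:,0]<.54)&(C[:,1]>.27)&(C[:,1]<.37)&(C[:,2]>.006)&(C[:,2]<.05); D=C[m]
    hsv=cv2.cvtColor(cv2.imread(f"pics/{n}2.png"),cv2.COLOR_BGR2HSV).reshape(-1,3)[m]
    for nm,q in(("handle",D[(D[:,2]>.024)&(hsv[:,1]>90)]),("blade",D[hsv[:,1]<90])):
        if len(q)>5:
            r=cv2.minAreaRect(q[:,:2].astype(np.float32)*1000); print(nm,len(q),r,np.median(q,0))
E
```

```text
scene (231, array([-0.0011,  0.0008,  0.0121, -0.0016, -0.0105])) (311, array([-0.0024,  0.0004,  0.0116,  0.0142, -0.0071]), np.float64(0.12334810339282777))
deck z 0.0009816598526833414 170
box z 0.04659183257237302 147
collar z 0.06783135093805914 48
top (179, array([ 0.0014,  0.0014,  0.0106, -0.0228, -0.0136])) (243, array([-0.0023,  0.0014,  0.0102,  0.0211, -0.0137]), np.float64(0.12352968842196002))
deck z -0.00024279134716915658 319
box z 0.044929627537798694 17
collar z 0.06628084057538908 42
[ 0.5945 -0.0746  0.2654]
scene knob top 19 0.08312668839185687
handle 116 ((482.7545166015625, 326.335205078125), (76.25212097167969, 20.178421020507812), 12.784122467041016) [0.4839 0.3244 0.03  ]
blade 109 ((406.8719787597656, 309.2356872558594), (80.63101959228516, 18.54816246032715), 13.690757751464844) [0.4129 0.3084 0.0147]
top knob top 10 0.08132335294006615
handle 155 ((482.80517578125, 328.0782165527344), (73.9977035522461, 18.756000518798828), 13.395055770874023) [0.4826 0.3277 0.0292]
blade 142 ((407.4144287109375, 310.5423278808594), (79.3837661743164, 15.887641906738281), 12.713411331176758) [0.4113 0.3103 0.0158]
```

carry_out(series="-0.012 0.05 0 0; -0.012 0.05 0 0; -0.012 0.05 0 0; -0.012 0.05 0 0; -0.012 0.05 0 0; -0.012 0.05 0 0; -0.012 0.055 0 4.6; -0.0116 0.0505 0 4.6; 0 0 -0.05 0; 0 0 -0.05 0; 0 0 -0.05 0; 0 0 -0.045 0; 0 0 0 0; 0 0 0 0", jaw=0, grip_force=30)

```text
time: 27.38
tool_pos: [0.4999, 0.3312, 0.0724]
tcp_rot: [-3.12, -0.358, -0.003]
wrist_force: [-0.4, 0.1, 0.5]
width: 0.5
grip_force: 0.0
```

carry_out(series="-0.001 0 -0.03 0; 0 0 -0.022 0; 0 0 0 0; 0 0 0 0")

```text
time: 27.88
tool_pos: [0.4998, 0.3316, 0.0215]
tcp_rot: [-3.119, -0.358, -0.006]
wrist_force: [0.6, -0.8, 0.1]
width: 0.501
grip_force: 0.0
```

carry_out(series="0 0 0 0; 0 0 0 0; 0 0 0 0; 0 0 0 0; 0 0 0 0", jaw=-1)

```text
time: 28.5
tool_pos: [0.4992, 0.3312, 0.0207]
tcp_rot: [-3.12, -0.358, -0.004]
wrist_force: [-1.3, -0.9, 5.4]
width: 0.208
grip_force: 30.4
```

carry_out(series="0 0 0.05 0; 0 0 0.05 0; 0 0 0.05 0; 0 0 0.05 0; 0 0 0 0; 0 0 0 0; 0 0 0 0")

```text
time: 29.38
tool_pos: [0.4965, 0.3295, 0.2162]
tcp_rot: [3.119, 0.358, -0.006]
wrist_force: [0.5, 0.6, -2.3]
width: 0.202
grip_force: 30.1
```

Run:
```python
from h import *
np.set_printoptions(precision=4,suppress=True)
for i in range(4):
    s=bot.read_state(); print(s["torque"],s["wrist_force"],s["tool_pos"]); 
    if i<2: D=eyes.read_camera("scene") if i==0 else eyes.read_camera("top"); np.save(f"d{i}.npy",D[1]); cv2.imwrite(f"pics/d{i}.png",D[0])
    else: eyes.read_camera("top")
for i,n in enumerate(("scene","top")):
    C=cloud(n,np.load(f"d{i}.npy")).reshape(-1,3); m=(abs(C[:,0]-.42)<.07)&(abs(C[:,1]-.31)<.05)&(C[:,2]>.17)&(C[:,2]<.26); q=C[m]; q=q[q[:,0]<.47]; print(n,len(q),q.min(0) if len(q) else 0, np.polyfit(q[:,0],q[:,2],1) if len(q)>5 else 0,np.polyfit(q[:,0],q[:,1],1) if len(q)>5 else 0)
```

```text
[ 0.0139 -0.0952 -0.0443] [ 0.496   0.5612 -2.3219] [0.4965 0.3295 0.2162]
[ 0.0061 -0.0566  0.025 ] [ 0.0812  0.2617 -2.0623] [0.4966 0.3296 0.2162]
[ 0.0665 -0.0918  0.0096] [-0.2401  0.5762 -1.9137] [0.4968 0.3297 0.2165]
[ 0.0278 -0.0954  0.0101] [ 0.6811 -0.5112 -1.6765] [0.497  0.3299 0.2168]
scene 257 [0.3622 0.2924 0.1951] [0.1428 0.1519] [0.1725 0.2369]
top 17 [0.4546 0.3128 0.197 ] [ 0.9072 -0.2076] [0.259 0.195]
```

carry_out(series="0.012 0 0 10.1; 0.015 -0.005 0 10.1; 0.015 -0.005 0 10.1; 0.015 -0.006 0 10.1; 0.015 -0.008 0 10.1; 0.015 -0.008 0 10.1; 0.014 -0.008 0 10.1; 0.013 -0.008 0 10; 0 0 -0.04 0; 0 0 -0.04 0; 0 0 0 0; 0 0 0 0")

```text
time: 31.08
tool_pos: [0.6125, 0.2827, 0.1397]
tcp_rot: [2.146, 2.294, 0.001]
wrist_force: [0.2, 0.5, -1.4]
width: 0.2
grip_force: 30.1
```

```bash
cat > dr.py <<'E'
from st import *
s=bot.read_state(); print(s["tool_pos"],s["tcp_rot"],s["wrist_force"],s["time"])
for n in("scene","top"):
    L=[eyes.read_camera(n) for _ in range(2)]; d=np.median([l[1] for l in L],0); np.save(n+"3.npy",d); cv2.imwrite(f"pics/{n}3.png",L[0][0])
    Q=(cloud(n,d).reshape(-1,3)-O)@R; z0=(s["tool_pos"]-O)@R
    m=(abs(Q[:,0]-z0[0]-.02)<.04)&(Q[:,1]>.035)&(Q[:,1]<z0[1]-.02)&(Q[:,2]>.014)&(Q[:,2]<.09); q=Q[m]
    print(n,"tcp deck",z0,len(q))
    for a in np.arange(.03,z0[1],.015):
        t=q[(q[:,1]>=a)&(q[:,1]<a+.015)]
        if len(t)>2: print(round(a,3),len(t),t.mean(0),t[:,2].max())
E
python3 dr.py
```

```text
[0.6125 0.2827 0.1397] [2.1463 2.2937 0.0012] [ 0.1728  0.5197 -1.3553] 31.075
scene tcp deck [0.0214 0.2107 0.0504] 256
0.075 29 [0.0165 0.0818 0.0381] 0.04696454657668217
0.09 30 [0.0179 0.0977 0.0416] 0.047739596336828595
0.105 27 [0.0198 0.1127 0.0443] 0.05163305922262941
0.12 32 [0.0213 0.1272 0.0462] 0.05564652980251658
0.135 36 [0.023  0.1424 0.0489] 0.05792396569996442
0.15 41 [0.0252 0.1573 0.0528] 0.06333562105724988
0.165 37 [0.0268 0.172  0.0534] 0.06448487670299274
0.18 24 [0.0263 0.1856 0.0535] 0.06447709268039085
top tcp deck [0.0214 0.2107 0.0504] 268
0.075 28 [0.0172 0.083  0.0388] 0.043285286660180354
0.09 35 [0.0186 0.0977 0.0418] 0.04873217008309355
0.105 30 [0.02   0.1126 0.0449] 0.05069421443419663
0.12 33 [0.0197 0.1281 0.048 ] 0.05689076813929259
0.135 31 [0.0212 0.1426 0.051 ] 0.0580320298813938
0.15 41 [0.0234 0.1581 0.0555] 0.06279088031273242
0.165 40 [0.0249 0.1724 0.0572] 0.06415625714274431
0.18 30 [0.0246 0.1852 0.058 ] 0.06556860053818202
```

carry_out(series="-0.002 0 -0.015 0; 0 0 -0.013 0; 0 0 0 0; 0.001 -0.015 0 0; 0.001 -0.015 0 0; 0.001 -0.015 0 0; 0.001 -0.015 0 0; 0 0 0 0")

```text
time: 32.28
tool_pos: [0.6141, 0.2208, 0.111]
tcp_rot: [2.149, 2.292, 0.0]
wrist_force: [-0.3, 0.4, -1.3]
width: 0.203
grip_force: 30.1
```

```bash
python3 dr.py
```

```text
[0.6141 0.2208 0.111 ] [2.1488 2.2916 0.    ] [-0.3053  0.3844 -1.2918] 32.275
scene tcp deck [0.007  0.1488 0.0254] 190
0.03 15 [0.0038 0.0403 0.0189] 0.023470602737751645
0.045 27 [0.0051 0.0526 0.0209] 0.027046560395457515
0.06 28 [0.0063 0.0677 0.0252] 0.03222899745718489
0.075 27 [0.0082 0.0829 0.0259] 0.032528521128914606
0.09 40 [0.0108 0.0963 0.0304] 0.03938389014749117
0.105 33 [0.0113 0.1121 0.0316] 0.03833914204574433
0.12 20 [0.0122 0.1246 0.0311] 0.0388921581726673
top tcp deck [0.007  0.1488 0.0254] 183
0.03 11 [0.0028 0.0399 0.0171] 0.01921062351245542
0.045 30 [0.0043 0.0527 0.0198] 0.027012829756030782
0.06 31 [0.005  0.0674 0.0222] 0.026323181791805234
0.075 34 [0.0076 0.0826 0.0262] 0.03347784822668339
0.09 35 [0.0073 0.0976 0.0298] 0.035220595654606376
0.105 40 [0.0075 0.112  0.0303] 0.0384505063956945
```

carry_out(series="-0.001 0 -0.002 0; -0.001 0 -0.002 0; -0.001 0 -0.001 0; 0 0 0 0; 0 0 0 0", grip_force=20)

```text
time: 33.1
tool_pos: [0.6118, 0.2227, 0.1065]
tcp_rot: [2.145, 2.293, 0.003]
wrist_force: [4.0, 1.5, -0.7]
width: 0.205
grip_force: 30.4
```

Run:
```python
from h import *
s=bot.read_state(); print(s["torque"],s["wrist_force"],s["tool_pos"],s["tcp_rot"],s["width"],s["grip_force"])
```

```text
[ 0.11959312 -0.57406534  0.35928811] [ 4.01358301  1.48842508 -0.73010773] [0.61183107 0.22272949 0.10648942] [2.14547947 2.29331922 0.00301648] 0.20514125527717914 30.4032763838768
```

carry_out(series="0.0005 -0.006 0 0; 0.0005 -0.006 0 0; 0.0003 -0.006 0 0; 0 0 0 0", grip_force=50)

```text
time: 33.6
tool_pos: [0.6132, 0.2036, 0.1064]
tcp_rot: [2.146, 2.292, 0.003]
wrist_force: [5.3, -0.1, 0.5]
width: 0.199
grip_force: 54.9
```

carry_out(series="0.0004 -0.006 0 0; 0.0004 -0.006 0 0; 0 0 0 0")

```text
time: 33.98
tool_pos: [0.6141, 0.1925, 0.1067]
tcp_rot: [2.147, 2.292, 0.004]
wrist_force: [5.7, 2.4, 0.9]
width: 0.201
grip_force: 55.0
```

carry_out(series="0.0003 -0.004 0 0; 0.0003 -0.004 0 0; 0 0 0 0; 0 0 0 0")

```text
time: 34.48
tool_pos: [0.6146, 0.1868, 0.1071]
tcp_rot: [-2.148, -2.291, -0.009]
wrist_force: [4.0, 7.7, 1.2]
width: 0.202
grip_force: 55.1
```

```bash
python3 dr.py | head -14
python3 - <<'E'
from st import *
print(stone(np.load("scene3.npy"),"scene",.075,.14,.028)); 
s=cv2.imread("pics/scene3.png")[150:240,265:365]; t=cv2.imread("pics/top3.png")[150:230,190:290]
cv2.imwrite("pics/v10.png",cv2.resize(s,(800,600) if 0 else (660,594),interpolation=3))
E
```

```text
[0.6146 0.1868 0.1071] [-2.1477 -2.2907 -0.0089] [3.9504 7.7196 1.1536] 34.475
scene tcp deck [0.0038 0.1148 0.0226] 125
0.03 16 [0.0044 0.0398 0.0219] 0.025112901932665105
0.045 30 [0.0051 0.0527 0.0247] 0.029708182941057183
0.06 36 [0.0078 0.0663 0.0295] 0.03711320832866184
0.075 29 [0.009  0.0822 0.0276] 0.03449187601497326
0.09 14 [0.0104 0.0926 0.0322] 0.0868041137486473
top tcp deck [0.0038 0.1148 0.0226] 89
0.03 22 [0.0036 0.0402 0.0212] 0.024592934758883314
0.045 29 [0.0035 0.0525 0.0242] 0.02746947007032157
0.06 35 [0.0058 0.0672 0.0298] 0.03575543878502157
0.075 3 [0.0119 0.0753 0.0286] 0.029005277002491395
(246, array([ 0.    , -0.0038,  0.0156, -0.0318,  0.1056]), np.float64(0.12740109775950145))
```

carry_out(series="0.0003 -0.004 0 0; 0.0003 -0.004 0 0; 0 0 0 0; 0 0 0 0", grip_force=60)

```text
time: 35.17
tool_pos: [0.6151, 0.1786, 0.1079]
tcp_rot: [-2.148, -2.291, -0.008]
wrist_force: [1.5, 6.1, 5.6]
width: 0.196
grip_force: 59.9
```

```bash
python3 dr.py | cut -c1-90
python3 - <<'E'
from st import *
print(stone(np.load("scene3.npy"),"scene",.075,.14,.028));
E
```

```text
[0.6151 0.1786 0.1079] [-2.1475 -2.2909 -0.0078] [1.453  6.1203 5.5611] 35.175
scene tcp deck [0.004  0.1066 0.0234] 115
0.03 18 [0.0052 0.0397 0.0236] 0.028451125260424294
0.045 40 [0.0067 0.0526 0.0273] 0.035214806070282136
0.06 34 [0.0088 0.0678 0.0293] 0.035612941321808776
0.075 23 [0.0091 0.0814 0.0291] 0.035524923261929985
top tcp deck [0.004  0.1066 0.0234] 67
0.03 22 [0.0042 0.0401 0.0235] 0.030959640742200912
0.045 33 [0.0048 0.0526 0.0279] 0.03638417262321945
0.06 12 [0.0067 0.0626 0.0299] 0.033222513174481355
(270, array([ 0.0011, -0.0031,  0.0175, -0.0535,  0.1151]), np.float64(0.1298236581186791))
```

carry_out(series="0.0003 -0.004 0 0; 0.0003 -0.004 0 0; 0.0001 -0.002 0 0; 0 0 0 0; 0 0 0 0")

```text
time: 36.0
tool_pos: [0.6156, 0.1707, 0.1084]
tcp_rot: [-2.147, -2.288, -0.012]
wrist_force: [0.4, 12.7, 7.9]
width: 0.198
grip_force: 60.0
```

```bash
python3 dr.py | cut -c1-90
python3 - <<'E'
from st import *
print(stone(np.load("scene3.npy"),"scene",.075,.14,.028));
E
```

```text
[0.6156 0.1707 0.1084] [-2.1471 -2.2879 -0.0121] [ 0.3868 12.6565  7.9442] 36.0
scene tcp deck [0.0043 0.0988 0.0238] 96
0.03 20 [0.0066 0.0412 0.0275] 0.03589698414887613
0.045 36 [0.0087 0.0523 0.0284] 0.03527581170835699
0.06 32 [0.0091 0.0672 0.029 ] 0.03537085617944949
0.075 8 [0.0088 0.0769 0.0302] 0.03430808987754725
top tcp deck [0.0043 0.0988 0.0238] 46
0.03 23 [0.0044 0.0402 0.0256] 0.03255342660225173
0.045 23 [0.0051 0.0496 0.0291] 0.03522029059456191
(305, array([ 0.0005, -0.0032,  0.0194, -0.0613,  0.1276]), np.float64(0.13164775011082858))
```

carry_out(series="0 0 0 0; 0 0 0 0; 0 0 0 0; 0 0 0 0; 0 0 0.03 0; 0 0 0.04 0; 0 0 0 0; 0 0 0 0", jaw=0.2)

```text
time: 37.2
tool_pos: [0.6146, 0.1662, 0.1755]
tcp_rot: [-2.147, -2.293, 0.001]
wrist_force: [0.0, 0.1, -0.3]
width: 0.603
grip_force: 0.0
```

```bash
cat > dd.py <<'E'
from st import *
s=bot.read_state(); print(s["tool_pos"],s["time"],s["wrist_force"])
for n in("scene","top"):
    L=[eyes.read_camera(n) for _ in range(3)]; d=np.median([l[1] for l in L],0); np.save(n+"3.npy",d); cv2.imwrite(f"pics/{n}3.png",L[0][0])
    print(n,stone(d,n,.075,.14,.03)[:2])
    Q=(cloud(n,d).reshape(-1,3)-O)@R
    m=(abs(Q[:,0])<.02)&(Q[:,1]>.03)&(Q[:,1]<.16)&(Q[:,2]>.012)&(Q[:,2]<.045); q=Q[m]
    for a in np.arange(.03,.15,.015):
        t=q[(q[:,1]>=a)&(q[:,1]<a+.015)]
        if len(t)>2: print(round(a,3),len(t),t.mean(0),np.percentile(t[:,0],[5,95]),np.percentile(t[:,2],90),t[:,1].max())
E
python3 dd.py
```

```text
[0.6146 0.1662 0.1755] 37.2 [ 0.0027  0.1368 -0.2592]
scene (300, array([ 0.0007, -0.0029,  0.0194, -0.0552,  0.1218]))
0.03 32 [0.0076 0.0396 0.0252] [0.0006 0.0143] 0.029830201389802812 0.0448364329455625
0.045 34 [0.0096 0.0523 0.0281] [0.0028 0.0166] 0.03412992959823864 0.05985769820708797
0.06 35 [0.0115 0.0671 0.028 ] [0.0039 0.0171] 0.03367958587231139 0.07495059427225992
0.075 32 [0.0112 0.0824 0.0291] [0.003  0.0167] 0.035276312028504515 0.0898404346054926
0.09 33 [0.0117 0.0978 0.0286] [0.0033 0.0176] 0.03520680146025287 0.10460850704122862
0.105 31 [0.0119 0.1118 0.0294] [0.0047 0.0179] 0.034600499355905964 0.119320365030268
top (241, array([ 0.0005, -0.0026,  0.0185, -0.0524,  0.1237]))
0.03 36 [0.0042 0.0376 0.0244] [-0.0062  0.012 ] 0.028942619436973682 0.04454228796292445
0.045 31 [0.0057 0.0507 0.0277] [-0.008  0.016] 0.03282874533228376 0.055607403693057444
0.075 9 [0.0036 0.0867 0.03  ] [-0.0046  0.0102] 0.03425053265354138 0.08968144073565659
```

carry_out(series="0.005 0.01 0 0; 0 0 -0.03 0; 0 0 -0.027 0; 0 0 0 0; -0.007 0 0 0; -0.007 0 0 0; -0.006 0 0 0; -0.004 0 0 0; 0 0 0 0; 0 0 0 0")

```text
time: 38.75
tool_pos: [0.5959, 0.1764, 0.119]
tcp_rot: [2.147, 2.294, 0.0]
wrist_force: [-0.3, 1.1, 0.5]
width: 0.601
grip_force: 0.3
```

```bash
python3 dd.py
```

```text
[0.5959 0.1764 0.119 ] 38.75 [-0.3251  1.1485  0.5251]
scene (304, array([ 0.0003, -0.0037,  0.0195, -0.0544,  0.1305]))
0.03 32 [0.0055 0.0393 0.0268] [-0.0021  0.0113] 0.034444477450764344 0.04499927350599626
0.045 40 [0.0073 0.0522 0.029 ] [-0.0003  0.0129] 0.03639703519167713 0.05981161643267908
0.06 38 [0.0073 0.0677 0.0304] [-0.002   0.0131] 0.037728144947997755 0.07468085071392808
0.075 37 [0.007  0.083  0.0303] [-0.0013  0.0139] 0.037518044058214 0.08995587488997478
0.09 38 [0.0085 0.0967 0.0314] [-0.0006  0.0177] 0.0387612485508648 0.10395392318110862
0.105 12 [0.003  0.1108 0.0378] [-0.0008  0.008 ] 0.04021430795584466 0.11703476672983698
top (243, array([ 0.0008, -0.0016,  0.0182, -0.0513,  0.1133]))
0.03 30 [0.0032 0.0375 0.0278] [-0.0024  0.0085] 0.0322575519566184 0.0446888719455467
0.045 39 [0.0053 0.0528 0.0309] [-0.0038  0.0142] 0.035658523914948295 0.059378273309398745
0.06 25 [0.0032 0.065  0.0306] [-0.0098  0.0119] 0.03591181906427041 0.06979058775870264
```

carry_out(series="-0.004 0 0 0; -0.004 0 0 0; -0.003 0 0 0; 0 0 0 0; 0 0 0 0")

```text
time: 39.67
tool_pos: [0.5846, 0.1764, 0.1187]
tcp_rot: [-2.146, -2.294, 0.001]
wrist_force: [0.7, 0.4, 1.2]
width: 0.601
grip_force: 0.5
```

```bash
python3 dd.py
```

```text
[0.5846 0.1764 0.1187] 39.675 [0.6594 0.4392 1.1534]
scene (305, array([ 0.0003, -0.0024,  0.0193, -0.0527,  0.1145]))
0.03 27 [0.0016 0.0403 0.0271] [-0.007   0.0064] 0.035434448455268705 0.04487361237031092
0.045 51 [0.0014 0.0523 0.031 ] [-0.0084  0.0064] 0.03975800278373051 0.05978883842560446
0.06 39 [-0.0006  0.0678  0.0325] [-0.0115  0.004 ] 0.04102031387957333 0.07441540841423343
0.075 45 [-0.0019  0.082   0.0337] [-0.0124  0.0035] 0.041628329781562695 0.08946762935736381
0.09 58 [0.0006 0.0976 0.0352] [-0.0146  0.0163] 0.04324956233423744 0.10495095084419039
0.105 17 [-0.0032  0.1107  0.0381] [-0.0161  0.0164] 0.044171268847056 0.11846952554033768
top (247, array([-0.0004, -0.0012,  0.0182, -0.0402,  0.1087]))
0.03 33 [-0.0004  0.0371  0.0286] [-0.007   0.0053] 0.033127789078815396 0.044710236634488344
0.045 43 [-0.0017  0.0524  0.0344] [-0.0105  0.0061] 0.03930399394434878 0.059459853259463076
0.06 28 [-0.0023  0.0658  0.0361] [-0.0121  0.0045] 0.040147415942230355 0.07043484877795414
```

Run:
```python
import cv2,numpy as np
s=cv2.imread("pics/scene3.png")[150:235,270:360]; t=cv2.imread("pics/top3.png")[160:225,205:275]
s=cv2.resize(s,(450,425),interpolation=3); t=cv2.resize(t,(350,325),interpolation=3); t=np.vstack([t,np.zeros((100,350,3),np.uint8)])
cv2.imwrite("pics/v11.png",np.hstack([s,t]))
```

```text
(no output)
```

View pics/v11.png

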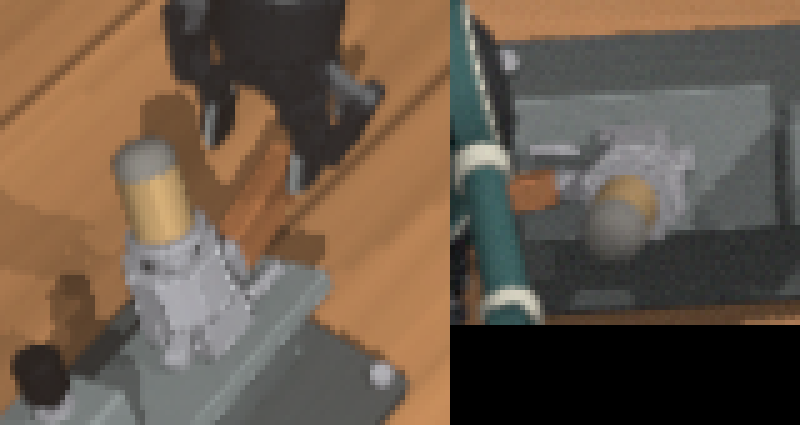

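carry_out(series="0.006 0 0 0; 0.006 0 0 0; 0.004 0 0 0; 0 0 0 0; 0 0 0 0")

```text
time: 40.6
tool_pos: [0.6008, 0.1763, 0.1187]
tcp_rot: [-2.147, -2.294, 0.001]
wrist_force: [0.1, 0.5, -0.3]
width: 0.6
grip_force: 0.0
```

```bash
python3 dd.py
```

```text
[0.6008 0.1763 0.1187] 40.6 [ 0.1035  0.4799 -0.3139]
scene (303, array([ 0.    , -0.0039,  0.0196, -0.0494,  0.1326]))
0.03 30 [0.0013 0.0408 0.028 ] [-0.0058  0.005 ] 0.037363741338036896 0.04432356585685627
0.045 43 [0.0015 0.0525 0.0307] [-0.0099  0.0065] 0.03962864285122586 0.05941375405677221
0.06 43 [-0.0003  0.0674  0.0327] [-0.0102  0.0042] 0.04045035707940306 0.07387897226743548
0.075 46 [-0.0016  0.0823  0.0331] [-0.0133  0.0032] 0.042062801436281785 0.08919394644975343
0.09 45 [-0.0019  0.0968  0.0334] [-0.0146  0.0185] 0.043516016616527355 0.10474552358669366
0.105 42 [-0.0051  0.1119  0.0345] [-0.0163  0.0001] 0.0437873279378364 0.1198502112985631
top (252, array([ 0.0019, -0.0011,  0.0185, -0.0687,  0.1092]))
0.03 33 [-0.0007  0.0375  0.0292] [-0.0078  0.0048] 0.03352660960253734 0.04470612875494629
0.045 44 [-0.0011  0.0529  0.0334] [-0.0103  0.0063] 0.03955909388581216 0.059557960636797476
0.06 19 [-0.0012  0.0639  0.0341] [-0.0099  0.0051] 0.03927598164692042 0.06800019057252513
```

carry_out(series="0.007 0 0 0; 0.007 0 -0.006 0; 0 0 0 0; 0 0 0 0")

```text
time: 41.4
tool_pos: [0.6148, 0.1763, 0.1124]
tcp_rot: [-2.146, -2.293, 0.001]
wrist_force: [-0.1, 0.3, -0.3]
width: 0.596
grip_force: 0.0
```

carry_out(series="0 0 0 0; 0 0 0 0; 0 0 0 0; 0 0 0 0; 0 0 0 0; 0 0 0 0", jaw=-1, grip_force=40)

```text
time: 42.15
tool_pos: [0.615, 0.1765, 0.113]
tcp_rot: [2.147, 2.294, 0.0]
wrist_force: [-1.2, 0.3, -0.3]
width: 0.206
grip_force: 42.5
```

```bash
python3 dd.py
```

```text
[0.615  0.1765 0.113 ] 42.15 [-1.2242  0.3163 -0.2988]
scene (305, array([ 0.    , -0.0041,  0.0197, -0.0478,  0.1371]))
0.03 28 [0.0067 0.0391 0.0256] [0.0001 0.0121] 0.03033284503291903 0.044359013816027214
0.045 37 [0.0086 0.0515 0.0289] [0.0007 0.0141] 0.03549942027131929 0.05842374985294135
0.06 37 [0.0093 0.0673 0.0288] [0.0017 0.0142] 0.03598152113065909 0.07490552397129471
0.075 35 [0.0089 0.0829 0.0304] [0.0005 0.0154] 0.03612223617194931 0.08978640752619521
0.09 51 [0.0051 0.0963 0.0316] [-0.0118  0.0184] 0.04199289886903439 0.10460293652225397
0.105 16 [0.0034 0.1108 0.0371] [-0.0012  0.0088] 0.042132147306723114 0.1164606946171089
top (245, array([ 0.0009, -0.0011,  0.0181, -0.056 ,  0.1064]))
0.03 35 [0.004  0.0374 0.0246] [-0.0045  0.0107] 0.02979445126471714 0.044798656215126506
0.045 38 [0.0047 0.0525 0.0298] [-0.0066  0.0138] 0.03535323280447821 0.05989577818514259
0.06 12 [0.007  0.0625 0.031 ] [-0.0016  0.0142] 0.03438636884781557 0.0644699057515049
0.09 4 [-0.0095  0.0953  0.0266] [-0.0131 -0.0065] 0.034286103699198045 0.09980995335759495
```

carry_out(series="-0.0005 0.007 0 0; -0.0005 0.007 0 0; -0.0003 0.006 0 0; 0 0 0 0")

```text
time: 42.95
tool_pos: [0.6136, 0.1974, 0.1128]
tcp_rot: [-2.145, -2.295, -0.001]
wrist_force: [-0.2, 1.0, -0.1]
width: 0.198
grip_force: 42.5
```

carry_out(series="0 0 0 0; 0 0 0 0; 0 0 0 0; -0.003 0 0 0; -0.003 0 0 0; 0 0 0 0", jaw=-0.2)

```text
time: 43.7
tool_pos: [0.6073, 0.1963, 0.1128]
tcp_rot: [-2.147, -2.294, 0.0]
wrist_force: [-0.5, -0.3, 0.1]
width: 0.402
grip_force: 0.0
```

```bash
python3 dd.py
```

```text
[0.6073 0.1963 0.1128] 43.7 [-0.5295 -0.3129  0.1403]
scene (298, array([-0.0008, -0.0024,  0.0194, -0.0291,  0.1187]))
0.03 17 [0.0039 0.0388 0.0192] [-0.0022  0.0068] 0.022846300759721067 0.044616781642493566
0.045 30 [-0.0009  0.0521  0.0228] [-0.0096  0.0051] 0.026078863779826007 0.059927901646755016
0.06 37 [-0.002   0.0683  0.0245] [-0.0115  0.0027] 0.03082390917626238 0.07431860076728945
0.075 29 [-0.0029  0.0828  0.0248] [-0.0147  0.0031] 0.030285749823580177 0.08947034832026758
0.09 28 [-0.0053  0.0972  0.0241] [-0.0168  0.0008] 0.029025888577710986 0.10430807000455074
0.105 40 [-0.0037  0.1133  0.0243] [-0.0188  0.0193] 0.0315393177480915 0.1198004174405393
0.12 36 [-0.0115  0.128   0.026 ] [-0.0196 -0.0039] 0.03956287433605052 0.13445792496305012
0.135 11 [-0.0112  0.1403  0.0208] [-0.0184 -0.0059] 0.023335215291975877 0.14471196521147062
top (238, array([ 0.0007, -0.0007,  0.0182, -0.0444,  0.1019]))
0.03 29 [0.0007 0.0375 0.0207] [-0.006   0.0065] 0.024111738167756913 0.04487737027106205
0.045 32 [-0.0012  0.053   0.0217] [-0.0085  0.0045] 0.025037992640244373 0.059944336825952
0.06 33 [-0.0035  0.0683  0.0255] [-0.0113  0.0031] 0.029245518477393543 0.07469921081677205
0.075 37 [-0.0048  0.0823  0.0264] [-0.0145  0.0025] 0.030113463219389274 0.08924490214860636
```

carry_out(series="0 0 0.03 0; 0 0 0.03 0; 0 0.025 0 0; -0.005 0.022 0 0; 0 0 0 0")

```text
time: 44.62
tool_pos: [0.6009, 0.2454, 0.171]
tcp_rot: [-2.142, -2.296, 0.004]
wrist_force: [-0.3, 0.3, -0.4]
width: 0.4
grip_force: 0.0
```

carry_out(series="0 0 -0.03 0; 0 0 -0.025 0; 0 0 -0.022 0; 0 0 0 0", jaw=-1)

```text
time: 45.12
tool_pos: [0.5997, 0.2424, 0.092]
tcp_rot: [-2.144, -2.292, 0.011]
wrist_force: [-0.7, 0.0, -1.3]
width: -0.002
grip_force: 0.0
```

```bash
python3 dd.py
```

```text
[0.5997 0.2424 0.092 ] 45.125 [-0.6813  0.0026 -1.329 ]
scene (300, array([-0.0001, -0.0027,  0.0194, -0.0393,  0.1186]))
0.03 18 [0.0035 0.0388 0.0205] [-0.0044  0.0074] 0.024255963578749765 0.04399744050498687
0.045 28 [-0.0003  0.0524  0.0222] [-0.0081  0.0047] 0.026387241262503025 0.059987146944263756
0.06 37 [-0.0024  0.0678  0.0243] [-0.0111  0.0038] 0.03011523028122201 0.07345121832817389
0.075 31 [-0.0023  0.0817  0.0244] [-0.0139  0.0028] 0.030506984179081917 0.0890378436632698
0.09 29 [-0.0042  0.0967  0.0234] [-0.0126  0.0009] 0.028270654688113305 0.1046288631629036
0.105 29 [-0.0071  0.112   0.0227] [-0.0174 -0.0019] 0.026907122081820247 0.11944787251966238
0.12 22 [-0.0096  0.1279  0.0219] [-0.0186 -0.003 ] 0.0253049948595925 0.13384078885697676
0.135 12 [-0.0106  0.14    0.0204] [-0.0175 -0.007 ] 0.02462725785388186 0.14536728022654266
top (239, array([ 0.0003, -0.0016,  0.0183, -0.0387,  0.1112]))
0.03 30 [0.0009 0.0372 0.0202] [-0.0059  0.007 ] 0.023282682282568315 0.044936623199401615
0.045 29 [-0.0013  0.0527  0.0231] [-0.0085  0.005 ] 0.025614321626088902 0.05975431589215464
0.06 34 [-0.0037  0.068   0.025 ] [-0.0111  0.0029] 0.030563891908305545 0.07476325414998063
0.075 37 [-0.0054  0.0825  0.0262] [-0.0146  0.0027] 0.029551063354397358 0.08926400492613903
0.09 37 [-0.007   0.0972  0.0254] [-0.0166  0.0006] 0.029302645038712657 0.10390593514690993
0.105 35 [-0.0089  0.1122  0.0244] [-0.0174 -0.0016] 0.026897905093916305 0.11984551277694495
0.12 34 [-0.0105  0.1271  0.0212] [-0.0192 -0.0035] 0.02501980329303189 0.1347830029066882
0.135 20 [-0.0125  0.1401  0.0208] [-0.0183 -0.0067] 0.02353907883015685 0.1450980632500817
```

carry_out(series="0.004 -0.006 -0.002 0; 0.001 -0.005 0 0; 0 -0.004 0 0; 0 0 0 0")

```text
time: 45.92
tool_pos: [0.6078, 0.2281, 0.094]
tcp_rot: [2.147, 2.293, 0.001]
wrist_force: [0.2, 0.0, -0.3]
width: -0.001
grip_force: 0.1
```

carry_out(series="0 -0.002 0 0; 0 -0.002 0 0; 0 0 0 0")

```text
time: 46.3
tool_pos: [0.608, 0.2251, 0.0944]
tcp_rot: [-2.147, -2.294, -0.003]
wrist_force: [-0.5, 5.6, 2.6]
width: 0.001
grip_force: 2.3
```

carry_out(series="0.003 0 0.001 0; 0.003 -0.0005 0.001 0; 0.003 -0.0005 0.001 0; 0 0 0 0")

```text
time: 46.8
tool_pos: [0.6164, 0.2246, 0.0973]
tcp_rot: [-2.146, -2.293, -0.001]
wrist_force: [-2.4, 4.9, 3.4]
width: 0.007
grip_force: 3.2
```

```bash
python3 dd.py | grep -v "^0.03"
```

```text
[0.6164 0.2246 0.0973] 46.8 [-2.4247  4.9479  3.4363]
scene (303, array([-0.0007, -0.0047,  0.0195, -0.0301,  0.1422]))
0.045 29 [-0.0006  0.053   0.0225] [-0.008   0.0045] 0.02738927136021066 0.05983235273698033
0.06 37 [0.0001 0.0672 0.0257] [-0.0087  0.0051] 0.031262125105169035 0.07486457930871501
0.075 33 [0.001  0.0821 0.0239] [-0.0094  0.0048] 0.03013632159819458 0.08951810998304967
0.09 30 [-0.0007  0.0971  0.0246] [-0.0116  0.0052] 0.028177326191314907 0.10483463414003487
0.105 26 [-0.0023  0.1126  0.0222] [-0.0115  0.0031] 0.026382710726409908 0.11946392680377549
0.12 27 [-0.003   0.1272  0.0216] [-0.0121  0.0026] 0.025409846500497088 0.1340353389857456
0.135 56 [0.007  0.1423 0.0258] [-0.0076  0.0179] 0.03973335783001251 0.1485529210814229
top (242, array([ 0.0001, -0.0017,  0.0182, -0.0365,  0.116 ]))
0.045 34 [-0.0019  0.0525  0.0219] [-0.0096  0.0041] 0.025432134570726555 0.059846312444677655
0.06 37 [-0.0022  0.0684  0.026 ] [-0.0117  0.0054] 0.03071031577289753 0.07452626302704489
0.075 36 [-0.0026  0.0824  0.0268] [-0.0116  0.0046] 0.031127771501503747 0.08902798804347019
0.09 36 [-0.0035  0.0973  0.0247] [-0.0119  0.004 ] 0.028015873198552428 0.10481621776122492
0.105 33 [-0.0042  0.1117  0.024 ] [-0.013   0.0029] 0.02670650581311195 0.11954343676293533
```

carry_out(series="0.003 0 0.001 0; 0.002 -0.002 0.001 0; 0.0003 -0.005 0 0; 0.0003 -0.005 0 0; 0 0 0 0")

```text
time: 47.72
tool_pos: [0.6226, 0.2126, 0.0998]
tcp_rot: [2.144, 2.295, 0.002]
wrist_force: [-0.9, 1.6, 0.7]
width: -0.001
grip_force: 1.4
```

```bash
python3 dd.py | grep -v "^0.03"
```

```text
[0.6226 0.2126 0.0998] 47.725 [-0.9274  1.5963  0.6506]
scene (303, array([-0.0006, -0.0036,  0.0195, -0.0336,  0.1296]))
0.045 42 [0.0012 0.0526 0.0253] [-0.0092  0.008 ] 0.031602746524842185 0.05937715961155992
0.06 35 [0.0021 0.0666 0.0268] [-0.0076  0.0077] 0.032652891673935695 0.07352084248287337
0.075 34 [0.0016 0.0821 0.026 ] [-0.009   0.0064] 0.0314965474796707 0.08879183275418973
0.09 36 [0.002  0.0975 0.0243] [-0.0086  0.0066] 0.030347558787681948 0.10463303759633047
0.105 32 [0.0016 0.1126 0.0243] [-0.0094  0.0068] 0.029704745839891564 0.11940230311712782
0.12 47 [0.0082 0.1275 0.0256] [-0.0043  0.017 ] 0.03472976274534517 0.1337507868138294
top (239, array([ 0.0006, -0.0003,  0.0181, -0.0425,  0.0975]))
0.045 38 [-0.0003  0.0532  0.0259] [-0.0088  0.0069] 0.030621983208416463 0.05980669534502468
0.06 37 [-0.0006  0.0675  0.0278] [-0.0095  0.0067] 0.03096686306687682 0.074143673068473
0.075 38 [-0.0003  0.0826  0.0274] [-0.0099  0.0068] 0.031536576029947506 0.08982527342570416
0.09 31 [0.     0.0958 0.0257] [-0.0096  0.0064] 0.029133459934208124 0.10246884500452975
```

carry_out(series="0.0003 -0.005 0 0; 0.0003 -0.005 0 0; 0.0003 -0.004 0 0; 0 0 0 0; 0 0 0 0")

```text
time: 48.65
tool_pos: [0.6227, 0.1965, 0.0982]
tcp_rot: [2.147, 2.294, -0.002]
wrist_force: [-0.0, 0.2, -0.3]
width: -0.005
grip_force: 0.0
```

```bash
python3 dd.py | grep -v "^0.03"
```

```text
[0.6227 0.1965 0.0982] 48.65 [-0.0404  0.182  -0.3319]
scene (299, array([-0.0004, -0.0039,  0.0191, -0.0342,  0.1343]))
0.045 36 [0.0026 0.0524 0.0259] [-0.0077  0.008 ] 0.03157940637992436 0.059438539106065835
0.06 40 [0.0022 0.0671 0.0258] [-0.0088  0.0079] 0.03192291394825816 0.07475426666714152
0.075 39 [0.0021 0.0828 0.0262] [-0.0068  0.0071] 0.03222466152462943 0.08985643949186509
0.09 36 [0.0033 0.0982 0.0249] [-0.0059  0.007 ] 0.031421592554162395 0.10498188120442477
0.105 50 [0.0097 0.113  0.0268] [-0.0037  0.0189] 0.037533329435831014 0.11855570651710423
top (246, array([-0.    , -0.0014,  0.0181, -0.0357,  0.1067]))
0.045 43 [-0.0003  0.0529  0.0282] [-0.0099  0.0074] 0.032344583918482585 0.05979503821912376
0.06 38 [0.0001 0.0679 0.027 ] [-0.0089  0.0074] 0.031119353760138267 0.07419409859630884
0.075 26 [0.0015 0.0805 0.0278] [-0.0078  0.0075] 0.031288825610989904 0.08776656217651133
0.105 5 [-0.0009  0.1131  0.0285] [-0.0078  0.0049] 0.030830087215798625 0.11431086961232653
```

carry_out(series="0.0002 -0.003 0 0; 0.0002 -0.003 0 0; 0 0 0 0; 0 0 0 0")

```text
time: 49.45
tool_pos: [0.6236, 0.1917, 0.0989]
tcp_rot: [-2.147, -2.294, -0.001]
wrist_force: [0.7, 3.6, -1.9]
width: -0.004
grip_force: 1.8
```

carry_out(series="0.0001 -0.002 0 0; 0 -0.001 0 0; 0 0 0 0; 0 0 0 0")

```text
time: 49.95
tool_pos: [0.6237, 0.1884, 0.0988]
tcp_rot: [2.147, 2.294, 0.0]
wrist_force: [0.7, 4.2, -1.6]
width: -0.001
grip_force: 2.2
```

```bash
python3 dd.py | grep -v "^0.03"
```

```text
[0.6237 0.1884 0.0988] 49.95 [ 0.6924  4.2111 -1.6232]
scene (311, array([-0.0004, -0.0049,  0.0204, -0.0449,  0.1557]))
0.045 36 [0.0029 0.0525 0.0255] [-0.007   0.0077] 0.03185353815990189 0.05982191837599966
0.06 41 [0.0021 0.0676 0.0259] [-0.0108  0.0079] 0.03181690172031402 0.07466039739890472
0.075 39 [0.0029 0.0831 0.0257] [-0.009   0.0084] 0.03147939422482246 0.08968555001666077
0.09 42 [0.0049 0.0993 0.0264] [-0.0074  0.0154] 0.03301937128973145 0.10480377357353482
0.105 24 [0.0132 0.1076 0.0264] [0.0037 0.0197] 0.03564083702169275 0.11143897909742888
top (256, array([-0.0016, -0.0012,  0.0194, -0.0272,  0.1164]))
0.045 42 [-0.0005  0.0532  0.0276] [-0.0105  0.0071] 0.03167540607689515 0.05998972153538452
0.06 38 [0.0007 0.0675 0.0273] [-0.0088  0.0075] 0.03169326771778628 0.07420707012711562
0.09 7 [-0.0021  0.1035  0.0291] [-0.0083  0.0039] 0.03137291152460374 0.1048201966559301
```

carry_out(series="0 -0.001 0 0; 0 0 0 0; 0 0 0 0")

```text
time: 50.62
tool_pos: [0.6237, 0.1873, 0.0989]
tcp_rot: [2.147, 2.294, 0.0]
wrist_force: [1.4, 4.8, -2.1]
width: -0.002
grip_force: 2.1
```

carry_out(series="0 0.005 0 0; 0 0.02 0 0; 0 0.02 0 0; 0 0.02 0.02 0; 0 0 0.05 0; 0 0.02 0.05 0; 0 0 0 0; 0 0 0 0; 0 0 0 0; 0 0 0 0")

```text
time: 51.88
tool_pos: [0.6227, 0.2719, 0.2168]
tcp_rot: [-2.146, -2.293, 0.005]
wrist_force: [-0.4, 0.4, 0.9]
width: 0.001
grip_force: 0.0
```

```bash
python3 dd.py | grep -v "^0.03"
python3 - <<'E'
from st import *
for n in("scene","top"):
    Q=(cloud(n,np.load(n+"3.npy")).reshape(-1,3)-O)@R
    k=Q[(np.hypot(Q[:,0],Q[:,1]+.115)<.009)&(Q[:,2]>.06)&(Q[:,2]<.11)]; print(n,"knob",np.median(k[:,2]))
    # drift tip beyond spindle on -y side
    t=Q[(abs(Q[:,0])<.012)&(Q[:,1]<-.03)&(Q[:,1]>-.07)]; print([(round(a,3),round(float(np.median(t[(t[:,1]>a)&(t[:,1]<a+.005),2])),4)) for a in np.arange(-.065,-.03,.005)])
E
```

```text
[0.6227 0.2719 0.2168] 51.875 [-0.3918  0.4138  0.9067]
scene (312, array([-0.0009, -0.0058,  0.0213, -0.0451,  0.1679]))
0.045 39 [0.0031 0.0527 0.0263] [-0.0069  0.0083] 0.03251249953913159 0.05999179308394912
0.06 34 [0.0015 0.0678 0.0262] [-0.0105  0.0086] 0.031454790292708694 0.07408584444756963
0.075 41 [0.003  0.0824 0.0261] [-0.0085  0.0079] 0.03189104409645349 0.08981561282462434
0.09 31 [0.003  0.0964 0.0252] [-0.0066  0.0083] 0.03190476952085713 0.10414172251622827
top (259, array([-0.0007, -0.0018,  0.0198, -0.0417,  0.1244]))
0.045 42 [-0.0007  0.0532  0.0271] [-0.0102  0.0074] 0.030513225721077026 0.059900403823036255
0.06 40 [0.0005 0.0679 0.0265] [-0.0095  0.0079] 0.0317180723583395 0.07439299496043018
0.075 36 [0.0006 0.0823 0.0281] [-0.0081  0.0073] 0.03172432305920109 0.08989726144079527
0.09 39 [0.0003 0.0973 0.0274] [-0.0103  0.0078] 0.03149495717302208 0.10471498581211888
scene knob 0.08349704293179613
[(np.float64(-0.065), -0.0665), (np.float64(-0.06), -0.0724), (np.float64(-0.055), -0.0539), (np.float64(-0.05), -0.07), (np.float64(-0.045), -0.0696), (np.float64(-0.04), -0.0596), (np.float64(-0.035), 0.0025), (np.float64(-0.03), nan)]
top knob 0.08166852457861372
[(np.float64(-0.065), 0.0007), (np.float64(-0.06), 0.0006), (np.float64(-0.055), 0.0005), (np.float64(-0.05), 0.0066), (np.float64(-0.045), 0.0077), (np.float64(-0.04), 0.008), (np.float64(-0.035), 0.0026), (np.float64(-0.03), nan)]
  return _methods._mean(a, axis=axis, dtype=dtype,
  ret = ret.dtype.type(ret / rcount)
```

```bash
python3 -c "
from workcell import bot
print(bot.finish_job())"
```

```text
the job is handed in; nothing more can be done
None
```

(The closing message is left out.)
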